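# Break down the stock pile and lay out the soap display

## Task

Take the pile of stock on the launderette counter apart and set it out on display: the tin upright in the round dish, the powder carton flat in the shallow tray, and the two soap bars on the wooden board in running bond with the bar already there: one flat on the board end to end with it in the free place, the other on top of these two, lengthwise and centred over their joint. Put things down gently, neat and square with the board and tray, leave the bar already on the board in its place, and do not shift or upset the bottle or the mug.

Things in the scene. Friction and masses are not known exactly. Their poses are not given: they have to be found in the camera images.
- tin_mid (a point): Round plain steel tin, 40 mm across, 44 mm high, about 0.12 kg, standing on top of the pile at the start. This point is its centre, 22 mm above its underside; z is up.
- bar_high_mid (a point): The upper of the two soap bars in the pile: bar of pale green laundry soap, 90 (its x) x 48 (its y) x 36 mm high, rounded edges, about 0.17 kg. This point is its centre, 18 mm above its underside; z is up. It lies directly under the tin, across the lower bar, square to it. The two pile bars are alike and may change roles.
- bar_low_mid (a point): The lower of the two soap bars in the pile: bar of pale green laundry soap, 90 (its x) x 48 (its y) x 36 mm high, rounded edges, about 0.17 kg. This point is its centre, 18 mm above its underside; z is up. It lies on the carton, lengthwise, under the upper bar; its ends show.
- carton_mid (a point): Cream powder carton with one grey band, 140 (its x) x 64 (its y) x 46 mm high, about 0.35 kg, closed and stiff; the bottom of the pile, lying flat on the counter. This point is its centre, 23 mm above its underside; z is up.
- bar_laid_mid (a point): The soap bar that already lies on the soap board, loose, close to the end stop at the board's -x end: bar of pale green laundry soap, 90 (its x) x 48 (its y) x 36 mm high, rounded edges, about 0.17 kg. This point is its centre, 18 mm above its underside; z is up.
- soap_board: Dark wooden board, fixed, 212 (its x) x 70 mm, open long sides; origin: centre of its underside. Bars lie on its top, 8 mm up, between end stops (5 mm thick, 18 mm high, 202 mm apart). The first bar's centre is at about x = -53 mm, y = 0; the free place is on its +x side: a bar in the middle of it has its centre at about x = +47 mm, y = 0 (a gap of some mm between bars is fine).
- carton_tray: Shallow white plastic tray, fixed, 168 (its x) x 92 (its y) mm outside, walls 4 mm thick and 9 mm high, floor 4 mm thick: the inside is 160 x 84 mm, and takes the carton lying flat, lengthwise along x. The origin is at the centre of its underside.
- tin_dish: Shallow round white dish, fixed, 72 mm across, 9 mm high, rim wall 4 mm thick, floor 4 mm thick: the inside is about 60 mm across. The origin is at the centre of its underside. The tin stands in it.
- bottle_mid (a point): Bystander: white plastic bottle with a blue cap, 56 mm across, 105 mm high, loose, standing on the counter. This point is on its axis, 50 mm up.
- mug_mid (a point): Bystander: white mug, 72 mm across, 80 mm high, with a handle, loose, standing on the counter. This point is on its axis, 40 mm up.
Not all that is in view belongs to the job. Leave any black or yellow look-alike of the part that bears bar_laid_mid alone. Leave any orange look-alike of the part that bears bar_low_mid alone.

How it is judged:
By the outcome, as a careful person would: the job done as asked, in the order asked, and still so for the second after the job is handed in, with the robot touching nothing.
It also fails if it takes over 128 s, if anything falls off the work surface, if the arm or the gripper's body presses on something with over 40 N, if the wrist force passes 120 N, or if a joint passes its speed limit or range.

## Robot

A 6-joint arm with a two-finger parallel gripper is mounted at the origin on the work surface. World frame = base frame: x ahead of the robot, y to its left, z up, the work surface at z = 0. Lengths are in m, angles in rad, forces in N, time in s.
With the tool pointing down it reaches from about 0.375 to 0.925 m from the base axis. Payload 5.7 kg.
Tool frame: the origin (TCP) lies between the finger pads; the fingertips stand 17 mm ahead of it and the grasp point (between the pads) lies 2 mm behind it; z points along the fingers, y is the line along which they close (so a half turn about z gives the same grasp; the last joint's range is limited). The gripper opens to 85 mm and grips with 20 to 120 N. Pads are 22 mm wide; open, the fingers measure 114 mm over their backs; the gripper's body (76 mm by 85 mm) begins 54 mm behind the grasp point. The pads swing forward as they close: fully open they stand 13 mm farther back than shut.
Start: joints at [1.121, 0.359, 1.51, -0, 1.272, -0.115], TCP at [0.197, 0.567, 0.212] pointing down, gripper open.
Joint ranges: [-2.97, 2.97], [-1.01, 2.36], [0.21, 2.38], [-0.96, 4.11], [0.2, 2.71], [-2.98, 2.98]. Speed limits (rad/s): [2.39, 2.39, 3.14, 3.14, 3.14, 3.14].

## Interface

Orientations are given as a rotation vector (axis times angle).
In Python, from plant import env gives the robot as it stands.
- The arm moves only by the tool jog_arm, never from a script. Its argument "series" is a list of rows, each a list of 3 entries, a list of its own where there are three numbers: the finger opening in mm, from 0 to 85.4, then the shift along the tool's x, y, z in mm, then the turn about the tool's z in degrees. In form: [[hand, [dx, dy, dz], turn], ...]. A call has 1 to 8 rows; each row is the pose to reach, as a shift and turn from the pose commanded when the call began, along the tool's axes at that moment; what a row does not reach only later rows make up. A row lasts 1/10 s, in which the tool goes at most 50 mm and 8.59 degrees, less where a joint would pass 70% of its speed; a pose out of reach is approached as far as the arm can. A call with a gripper value outside its range is refused whole. The fingers move at their own pace and stop on an object; the grip force is fixed at half the most. Time passes only in rows, so rows that repeat a pose let the fingers close. It gives the time, the measured TCP pose, the force, the opening and the grip force at its end, in the units of the state.
- env.get_obs(): the state, without advancing time (a new reading comes with each control period).
- env.capture(name): name is "scene" or "side" or "wrist"; returns a dict with "img" (420x560x3 uint8, blue, green, red), "fovy" (degrees; the focal length in pixels is half the picture's height over the tangent of half this angle, whatever the lens; pixels are square), "cx", "cy" (the principal point, pixels), "R" (3x3) and "t" (3): a world point X has camera coordinates R X + t. Camera axes: x right, y down, z forward; pixel columns grow to the right and rows downward; lengths in m; the calibration is good to about 2 mm. A picture is of the moment at which its call begins. There is no depth.
- env.sign_off(): hands the job in; it is judged then, once.
The state is a dict: "t": time; "joints": joint angles; "joint_vel": joint speeds; "joint_torque": joint torques, N m; "eef_pos": TCP position; "ee_rot": TCP orientation; "force": force on the tool from outside, world axes, zero at the start; "torque": the same for the moment, N m; "finger_gap": finger opening in m; "gripper_force": force on a finger pad.
Only numpy, scipy, OpenCV 4.12 (cv2) and the standard library are available. Lean on these libraries where they do the work, as an engineer would, in place of code of your own. Each camera call takes 0.05 s, during which the arm holds its last target. There are 200 camera calls.

## Working session

There is one attempt and no reset: what is moved stays moved. The work goes in short steps, Python scripts to look and compute and a tool call to move; the robot and the scene stay as the last step left them, time stands still between calls to the robot, and variables do not carry over. Pictures are saved under pics/ and viewed, at most 14 in all, crops included, and the job is handed in when it is done.

Besides the shell and the picture viewer there is one more tool, called after "Request:" in YAML: its name, and indented under it one key for each argument. jog_arm: Moves the arm, as the interface text tells. Its arguments: {"type":"object","properties":{"series":{"type":"array"}},"required":["series"]}

```bash
ls; mkdir -p pics
cat > h.py <<'E'
import numpy as np, cv2
from plant import env
from scipy.spatial.transform import Rotation as Ro
def K(c):
    f=c["img"].shape[0]/2/np.tan(np.radians(c["fovy"])/2); return f
def ray(c,u,v,z):
    f=K(c); R=np.array(c["R"]);t=np.array(c["t"]); o=-R.T@t
    d=R.T@np.array([(u-c["cx"])/f,(v-c["cy"])/f,1]); return o+d*(z-o[2])/d[2]
def proj(c,X):
    p=np.array(c["R"])@np.array(X)+np.array(c["t"]); return K(c)*p[:2]/p[2]+[c["cx"],c["cy"]]
E
python3 - <<'E'
from h import *
o=env.get_obs(); print(o["eef_pos"],o["ee_rot"],o["finger_gap"],o["t"])
import pickle
for n in ["scene","side","wrist"]:
    c=env.capture(n); cv2.imwrite(f"pics/{n}0.png",c["img"]); pickle.dump(c,open(f"{n}0.pkl","wb"))
    R=np.array(c["R"]); print(n,c["fovy"],c["cx"],c["cy"],-R.T@np.array(c["t"]),R[2])
E
```

```text
pics
[0.19683227 0.56600663 0.21133968] [-5.23362209e-01 -3.09714797e+00  2.89414491e-03] 0.08574901533735026 0.0
scene 55.57952347892388 278.93914999418945 213.18889090924083 [ 0.9826341  -0.14100013  0.86868782] [-0.52498166  0.13953034 -0.83959844]
side 42.634438468886046 285.04981189690614 214.17534601946153 [ 0.01128752 -1.00601963  0.76189713] [ 0.38683472  0.75792884 -0.52526448]
wrist 61.73821776887517 273.8719840040741 210.9907526763162 [0.11999117 0.59501907 0.37338945] [ 0.29820559 -0.10661708 -0.94852845]
```

View pics/scene0.png

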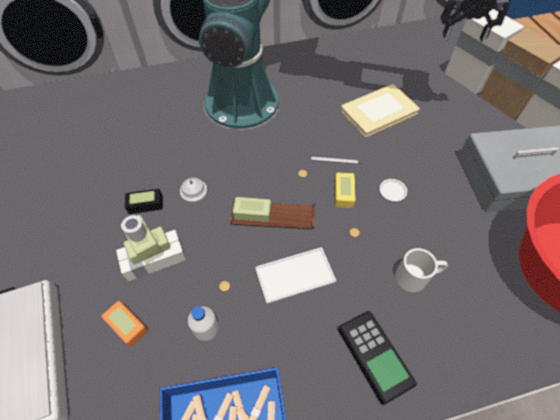

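View pics/side0.png

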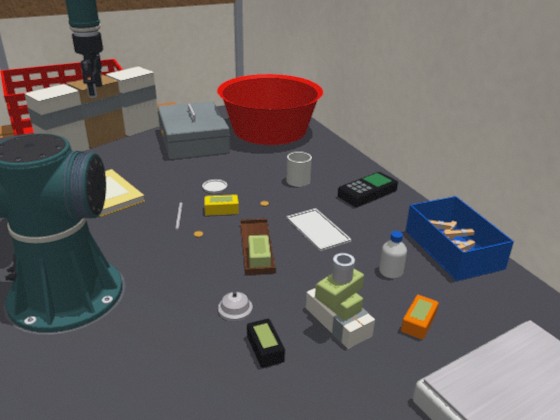

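```bash
cat > m0.py <<'E'
from h import *
import pickle
S=pickle.load(open("scene0.pkl","rb")); D=pickle.load(open("side0.pkl","rb"))
# (name, scene roi x0,y0,x1,y1, hsv lo, hi, z)
def find(c,roi,lo,hi,z,name,amin=60):
    x0,y0,x1,y1=roi; h=cv2.cvtColor(c["img"],cv2.COLOR_BGR2HSV)[y0:y1,x0:x1]
    m=cv2.inRange(h,lo,hi)
    cs,_=cv2.findContours(m,cv2.RETR_EXTERNAL,cv2.CHAIN_APPROX_NONE)
    for k in cs:
        if cv2.contourArea(k)<amin: continue
        P=np.array([ray(c,u+x0,v+y0,z)[:2]*1000 for u,v in k[:,0]],np.float32)
        r=cv2.minAreaRect(P); print(name,"px",(k[:,0].mean(0)+[x0,y0]).round(),"c",np.round(r[0]),"size",np.round(r[1]),"ang",round(r[2],1))
W=((0,0,150),(180,60,255)); G=((25,50,60),(45,255,255)); B=((0,90,20),(20,255,120))
if __name__=="__main__":
    find(S,(245,240,345,310),*W,.009,"tray"); find(S,(375,175,412,203),*W,.009,"dish")
    find(S,(225,190,325,235),*B,.010,"board"); find(S,(225,190,325,235),*G,.044,"barlaid")
    find(S,(110,210,190,280),*G,.1,"pile"); 
    find(D,(280,200,355,255),*W,.009,"trayD"); find(D,(195,175,232,197),*W,.009,"dishD"); find(D,(230,210,280,275),*G,.044,"barlaidD"); find(D,(230,210,280,275),*B,.01,"boardD")
    a=cv2.resize(S["img"][195:285,100:200],(400,360),interpolation=cv2.INTER_CUBIC); b=cv2.resize(D["img"][245:345,290:390],(400,400),interpolation=cv2.INTER_CUBIC)
    cv2.imwrite("pics/crop0.png",np.hstack([cv2.copyMakeBorder(a,0,40,0,0,0),b]))
E
python3 m0.py
```

```text
tray px [294. 275.] c [617.  -6.] size [ 97. 172.] ang 2.7
dish px [393. 190.] c [453. 315.] size [74. 74.] ang 14.6
board px [269. 224.] c [467. -24.] size [211.  32.] ang 67.8
barlaid px [252. 209.] c [436. -67.] size [91. 66.] ang 68.8
pile px [146. 240.] c [ 480. -320.] size [113.  87.] ang 14.8
trayD px [318. 227.] c [614. -10.] size [ 93. 170.] ang 3.2
dishD px [214. 185.] c [448. 307.] size [66. 70.] ang 66.1
barlaidD px [259. 251.] c [417. -86.] size [126.  49.] ang 68.9
boardD px [257. 249.] c [440. -17.] size [232.  70.] ang 71.2
```

View pics/crop0.png

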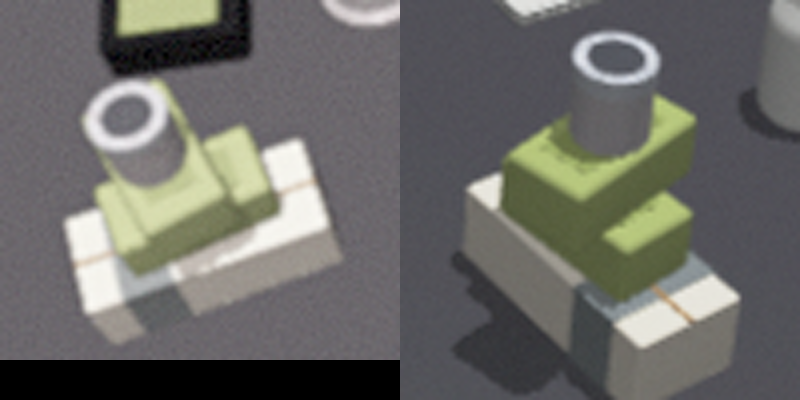

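The crop shows the tin ring at scene (132,224) and side (344,259), standing off-centre on the upper bar. The lower bar's ends show under it, and the carton is at the bottom.

What could be mistaken for what, by scene pixel:
- **Bars:** the pile bars are near (146,240). The look-alikes are black (143,201), orange (124,323) and yellow (345,189), so I leave those alone.
- **Dish:** it is at (393,190). The bell at (193,188) is not it.
- **Tray:** it is at (296,275). The cream pad at (380,109) is not it.

```bash
cat >> h.py <<'E'
def pose():
    o=env.get_obs(); R=Ro.from_rotvec(o["ee_rot"]).as_matrix(); return np.array(o["eef_pos"])*1000,R
def to(x,y,z,yaw=None):
    "shift (mm, tool axes) and turn (deg) to world mm point; yaw = direction of tool y, mod 180"
    p,R=pose(); d=R.T@(np.array([x,y,z])-p); cur=np.degrees(np.arctan2(R[1,1],R[0,1]))
    tn=0 if yaw is None else -((yaw-cur+90)%180-90)
    return d.round(1),round(tn,1)
E
python3 - <<'E'
from h import *
import pickle
from m0 import find
S=pickle.load(open("scene0.pkl","rb")); D=pickle.load(open("side0.pkl","rb"))
print("tin",ray(S,132.5,224.5,.162),ray(D,344,259.5,.162))
# carton top corners from crop (scene: left, far-right etc.)
L=lambda u,v:(u/4+100,v/4+195)
P=[ray(S,*L(u,v),.046)[:2]*1000 for u,v in [(65,218),(300,140),(330,235),(92,312)]]
P=np.array(P); print(P.round(), "c",P.mean(0).round(), "edges",np.linalg.norm(P-np.roll(P,-1,0),axis=1).round(), "ang",np.degrees(np.arctan2(*(P[1]-P[0])[::-1])))
p,R=pose();print(p,R.round(3)); print("via",to(430,200,260)," tin",to(440,-330,260))
E
```

```text
tin [ 0.48688447 -0.32428101  0.162     ] [ 0.48236408 -0.33088595  0.162     ]
[[ 465. -396.]
 [ 448. -257.]
 [ 517. -248.]
 [ 529. -384.]] c [ 490. -321.] edges [140.  69. 136.  66.] ang 96.74116982734813
[196.93275704 566.17033637 211.5514763 ] [[-0.944  0.329 -0.001]
 [ 0.329  0.944 -0.001]
 [ 0.    -0.001 -1.   ]]
via (array([-340.4, -269.3,  -48.1]), 0)  tin (array([-524.1, -766.6,  -47.4]), 0)
```

Request:
jog_arm:
  series:
    - [85, [-340, -269, -30], 64]
    - [85, [-340, -269, -30], 64]
    - [85, [-340, -269, -30], 64]
    - [85, [-340, -269, -30], 64]
    - [85, [-340, -269, -30], 64]
    - [85, [-340, -269, -30], 64]
    - [85, [-340, -269, -30], 64]
    - [85, [-340, -269, -30], 64]

```text
t: 0.95
eef_pos: [0.4119, 0.2281, 0.2399]
ee_rot: [2.091, 2.344, 0.0]
force: [0.7, 0.4, -0.2]
finger_gap: 0.0853
gripper_force: 0.0
```

```bash
python3 -c "
from h import *
print(pose(),to(485,-327,240,7))"
```

```text
(array([411.91771046, 228.11732517, 239.93379218]), array([[-1.13782049e-01,  9.93505732e-01,  7.13762878e-05],
       [ 9.93505735e-01,  1.13782049e-01,  2.86999252e-06],
       [-5.26998629e-06,  7.12393049e-05, -9.99999997e-01]])) (array([-5.598e+02,  9.400e+00, -1.000e-01]), np.float64(-0.5))
```

Request:
jog_arm:
  series:
    - [85, [-560, 9, 0], 0]
    - [85, [-560, 9, 0], 0]
    - [85, [-560, 9, 0], 0]
    - [85, [-560, 9, 0], 0]
    - [85, [-560, 9, 0], 0]
    - [85, [-560, 9, 0], 0]
    - [85, [-560, 9, 0], 0]
    - [85, [-560, 9, 0], 0]

```text
t: 1.75
eef_pos: [0.4649, -0.1684, 0.2398]
ee_rot: [-2.086, -2.349, -0.0]
force: [1.3, 0.3, -0.4]
finger_gap: 0.0852
gripper_force: 0.0
```

Request:
jog_arm:
  series:
    - [85, [-150, 2, 0], 0]
    - [85, [-150, 2, 0], 0]
    - [85, [-150, 2, 0], 0]
    - [85, [-150, 2, 0], 0]
    - [85, [-150, 2, 0], 0]

```text
t: 2.25
eef_pos: [0.4845, -0.3158, 0.2391]
ee_rot: [-2.087, -2.346, -0.0]
force: [-0.4, 0.5, -1.0]
finger_gap: 0.0848
gripper_force: 0.0
```

```bash
cat > cap.py <<'E'
from h import *
import sys,pickle
for n in sys.argv[2:]:
    c=env.capture(n); cv2.imwrite(f"pics/{n}_{sys.argv[1]}.png",c["img"]); pickle.dump(c,open(f"{n}_{sys.argv[1]}.pkl","wb"))
print(pose())
E
python3 cap.py a wrist
```

```text
(array([ 484.40746812, -314.47781003,  239.20227031]), array([[-0.11790199,  0.99302445, -0.00124688],
       [ 0.99302385,  0.11790383,  0.00152565],
       [ 0.00166202, -0.00105831, -0.99999806]]))
```

View pics/wrist_a.png

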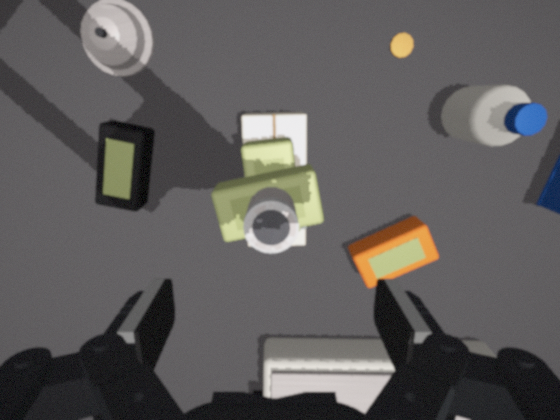

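The tin ring is at (271,227). The high bar's top corners are near (213,190), (310,168), (323,220) and (222,241). The low bar's end shows at (268,155), and the carton's far edge runs from (242,114) to (307,113).

Run:
```python
from h import *
import pickle
c=pickle.load(open("wrist_a.pkl","rb"))
r=lambda u,v,z:(ray(c,u,v,z)[:2]*1000).round(1)
print("tin",r(271,227,.162))
def q(n,pts,z):
    P=np.array([r(u,v,z) for u,v in pts]); print(n,P.mean(0).round(),np.linalg.norm(P-np.roll(P,-1,0),axis=1).round(),np.degrees(np.arctan2(*(P[1]-P[0])[::-1])).round(1))
q("high",[(213,190),(310,168),(323,220),(222,241)],.115)
q("lowtop",[(243,147),(292,140)],.08)
q("carton",[(242,114),(307,113)],.046)
print(to(r(271,227,.162)[0],r(271,227,.162)[1],240))
```

```text
tin [ 483.5 -325. ]
high [ 479. -324.] [83. 47. 91. 47.] 19.8
lowtop [ 474. -276.] [45. 45.] 14.8
carton [ 477. -251.] [63. 63.] 7.6
(array([-10.3,  -2.1,  -0.8]), 0)
```

Request:
jog_arm:
  series:
    - [85, [-10, -1, 0], 0]
    - [85, [-10, -1, 40], 0]
    - [85, [-10, -1, 75], 0]
    - [85, [-10, -1, 94], 0]
    - [85, [-10, -1, 94], 0]
    - [85, [-10, -1, 94], 0]

```text
t: 2.9
eef_pos: [0.4855, -0.3246, 0.1464]
ee_rot: [2.084, 2.351, -0.0]
force: [0.5, -0.5, 0.8]
finger_gap: 0.0851
gripper_force: 0.0
```

```bash
python3 -c "
from h import *
print(pose(),env.get_obs()['force'],to(484,-325.5,145))"
```

```text
(array([ 485.46225608, -324.61743787,  146.38555088]), array([[-1.19898887e-01,  9.92786105e-01, -8.36742190e-05],
       [ 9.92786101e-01,  1.19898875e-01, -1.31310478e-04],
       [-1.20330773e-04, -9.88145817e-05, -9.99999988e-01]])) [ 0.46564699 -0.53356548  0.77672634] (array([-0.7, -1.6,  1.4]), 0)
```

Request:
jog_arm:
  series:
    - [40, [0, -1, 1], 0]
    - [30, [0, -1, 1], 0]
    - [30, [0, -1, 1], 0]
    - [30, [0, -1, 1], 0]
    - [30, [0, -1, 1], 0]
    - [30, [0, -1, 1], 0]
    - [30, [0, -1, -10], 0]
    - [30, [0, -1, -40], 0]

```text
t: 3.7
eef_pos: [0.4824, -0.3238, 0.1842]
ee_rot: [-2.082, -2.345, 0.0]
force: [0.7, -0.3, -0.0]
finger_gap: 0.0297
gripper_force: 0.0
```

```bash
python3 -c "
from h import *
print(pose(),env.get_obs()['force'],to(450,311,230))"
```

```text
(array([ 482.44439512, -323.80021503,  184.22964941]), array([[-0.11865054,  0.99292552, -0.0045791 ],
       [ 0.9929268 ,  0.1186681 ,  0.00377449],
       [ 0.00429118, -0.00409886, -0.99998239]])) [ 0.74165279 -0.30139538 -0.02759736] (array([634.4,  42.9, -43.2]), 0)
```

```bash
python3 cap.py b wrist side scene
python3 - <<'E'
import cv2,numpy as np
a=cv2.imread("pics/wrist_b.png"); b=cv2.imread("pics/side_b.png")[210:360,260:410]
cv2.imwrite("pics/cmp_b.png",np.hstack([cv2.resize(a,(400,300)),cv2.resize(b,(400,400))[50:350]]))
E
```

```text
(array([ 485.73219291, -326.54521427,  188.51818086]), array([[-0.1187069 ,  0.99292206,  0.00380165],
       [ 0.99292204,  0.11871984, -0.00337948],
       [-0.00380689,  0.00337357, -0.99998706]]))
```

View pics/cmp_b.png

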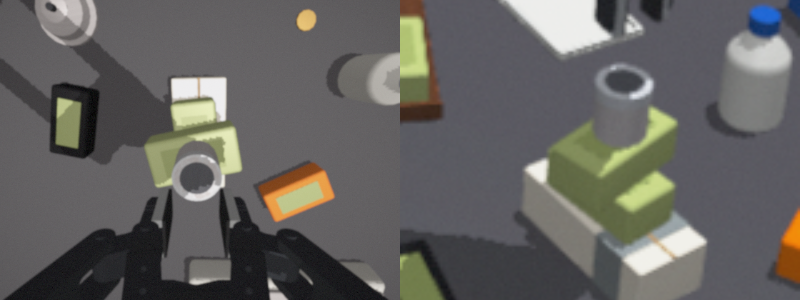

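The tin still stands, ring at about (275,249) in the full frame. The fingers were still closing, at about 70 mm/s, when the lift began. I'll reopen, check the tin's position and give the fingers more time.

Request:
jog_arm:
  series:
    - [85, [0, 0, -10], 0]
    - [85, [0, 0, -10], 0]
    - [85, [0, 0, -10], 0]
    - [85, [0, 0, -10], 0]
    - [85, [0, 0, -10], 0]
    - [85, [0, 0, -10], 0]
    - [85, [0, 0, -10], 0]
    - [85, [0, 0, -10], 0]

```text
t: 4.65
eef_pos: [0.4842, -0.3252, 0.1957]
ee_rot: [-2.085, -2.349, 0.0]
force: [-0.2, -0.1, 0.0]
finger_gap: 0.0851
gripper_force: 0.0
```

Run:
```python
from h import *
import pickle
c=env.capture("wrist"); h=cv2.cvtColor(c["img"],cv2.COLOR_BGR2HSV)
# tin ring: dark inside disc, near expected
p=proj(c,[.484,-.3255,.162]); print("exp",p)
x,y=p.round().astype(int); m=(c["img"].max(2)>140)&(h[...,1]<40); m=m.astype(np.uint8)*255
roi=np.zeros_like(m); cv2.circle(roi,(x,y),60,255,-1); m&=roi
cs,_=cv2.findContours(m,cv2.RETR_EXTERNAL,cv2.CHAIN_APPROX_NONE); k=max(cs,key=cv2.contourArea)
print(cv2.minEnclosingCircle(k), cv2.boundingRect(k)); cv2.imwrite("pics/w_c.png",c["img"])
(u,v),_=cv2.minEnclosingCircle(k); X=ray(c,u,v,.162)*1000; print(X,pose()[0],to(X[0],X[1],145,None),env.get_obs()["finger_gap"])
```

```text
exp [273.3244171  239.28647364]
((275.9007263183594, 238.75735473632812), 37.51445007324219) (239, 207, 73, 63)
[ 485.50261396 -324.97022425  162.        ] [ 484.19562254 -325.24456339  195.78359733] (array([ 0.1,  1.3, 50.8]), 0) 0.08499428765023057
```

Request:
jog_arm:
  series:
    - [85, [0, 1, 30], 0]
    - [70, [0, 1, 50], 0]
    - [60, [0, 1, 50], 0]
    - [35, [0, 1, 50], 0]
    - [35, [0, 1, 50], 0]
    - [35, [0, 1, 50], 0]
    - [35, [0, 1, 50], 0]
    - [35, [0, 1, 50], 0]

```text
t: 5.5
eef_pos: [0.4855, -0.3253, 0.1465]
ee_rot: [2.085, 2.349, -0.0]
force: [0.0, 0.6, -0.3]
finger_gap: 0.035
gripper_force: 0.0
```

Request:
jog_arm:
  series:
    - [35, [0, 0, 0], 0]
    - [35, [0, 0, 0], 0]
    - [35, [0, 0, 0], 0]
    - [35, [0, 0, 0], 0]

```text
t: 5.9
eef_pos: [0.4852, -0.3251, 0.1458]
ee_rot: [-2.085, -2.35, 0.0]
force: [-1.0, 0.2, -1.1]
finger_gap: 0.0348
gripper_force: 0.0
```

The gap is 35 mm with no contact, which a 40 mm tin can't give. I'll look at where the fingers really are.

Run:
```python
from h import *
out=[]
p=pose()[0]/1000; print(p,env.get_obs()["finger_gap"])
for n in ["scene","side"]:
    c=env.capture(n); u=proj(c,p); t=proj(c,p-[0,0,.017]); g=proj(c,[.485,-.325,.162]); print(n,u,t,g)
    x,y=u.round().astype(int); im=c["img"].copy(); im[y,x]=(0,0,255); a,b=t.round().astype(int); im[b,a]=(255,0,255)
    out.append(cv2.resize(im[y-50:y+50,x-50:x+50],(400,400),interpolation=cv2.INTER_NEAREST))
cv2.imwrite("pics/d.png",np.hstack(out))
```

```text
[ 0.48517484 -0.3251262   0.14579625] 0.03477188069058106
scene [134.43431283 227.90490278] [136.87528432 231.95491548] [132.08521074 223.83175553]
side [342.99460256 264.36068849] [342.30010338 271.46784947] [343.55356867 257.45669673]
```

View pics/d.png

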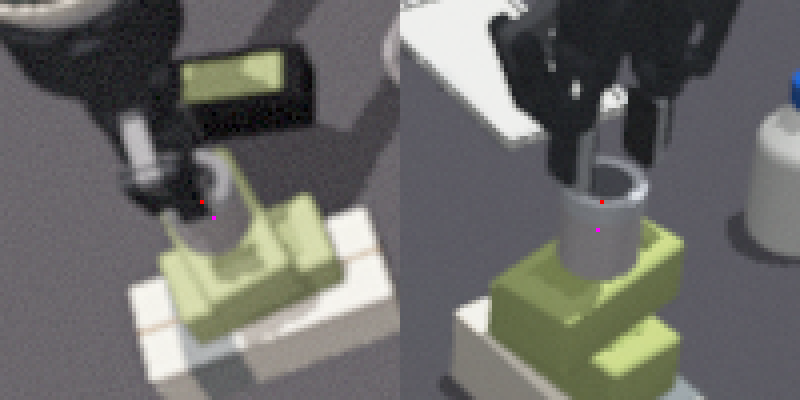

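Run:
```python
from h import *
import pickle
c=pickle.load(open("wrist_a.pkl","rb")); p=np.array([.4844,-.3145,.2392]); 
R=np.array([[-.118,.993,0],[.993,.118,0],[0,0,-1]])
for dz in (17,4,-10,-30):
  print(dz,[proj(c,p+R@np.array([x,s*y,dz])/1000).round() for s in (-1,1) for y in (42,57) for x in (-11,11)])
cn=env.capture("wrist"); cv2.imwrite("pics/w_d.png",cn["img"][150:420,100:460])
p,R=pose(); print([proj(cn,p/1000+R@np.array([x,s*y,17])/1000).round()-[100,150] for s in (-1,1) for y in (17,32) for x in (-11,11)], proj(cn,[.485,-.325,.162])-[100,150])
```

```text
17 [array([200., 266.]), array([197., 230.]), array([173., 266.]), array([170., 230.]), array([348., 266.]), array([350., 230.]), array([374., 266.]), array([378., 230.])]
4 [array([195., 278.]), array([192., 240.]), array([167., 278.]), array([162., 240.]), array([353., 278.]), array([356., 240.]), array([381., 278.]), array([385., 240.])]
-10 [array([189., 292.]), array([185., 251.]), array([158., 292.]), array([153., 251.]), array([359., 292.]), array([362., 251.]), array([389., 292.]), array([394., 251.])]
-30 [array([178., 316.]), array([173., 272.]), array([144., 316.]), array([138., 272.]), array([369., 316.]), array([373., 271.]), array([403., 316.]), array([409., 271.])]
[array([144., 118.]), array([143.,  82.]), array([117., 118.]), array([115.,  82.]), array([204., 118.]), array([205.,  82.]), array([230., 118.]), array([232.,  82.])] [173.13461013 130.51699472]
```

View pics/w_d.png

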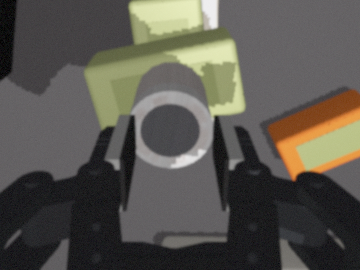

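Run:
```python
from h import *
c=env.capture("wrist"); R=np.array(c["R"]); o=-R.T@np.array(c["t"]); print("cam",o,R[2],c["fovy"],c["cx"],c["cy"],"tcp",pose()[0])
r=lambda u,v,z:(ray(c,u+100,v+150,z)[:2]*1000).round(1)
A,B,C=r(85,70,.118),r(233,28,.118),r(245,108,.118); print("bar",np.linalg.norm(A-B),np.linalg.norm(B-C))
print("orange edge", r(267,125,.04),r(292,178,.04))
print("ring left/right at .162", r(133,130,.162),r(210,130,.162))
print("fingertip tops as tcp-rel mm at several z:")
p,Rt=pose()
for z in (.129,.15,.17,.19,.21):
    print(z,[(Rt.T@(ray(c,u+100,v+150,z)*1000-p)).round(1) for u,v in [(120,115),(133,115),(217,115),(230,115)]])
```

```text
cam [ 0.4755658  -0.24223802  0.30775244] [ 0.03696993 -0.31605764 -0.94801941] 61.73821776887517 273.8719840040741 210.9907526763162 tcp [ 485.17526978 -325.12590455  145.79288911]
bar 87.3057271889995 49.77489326959929
orange edge [ 572.  -379.4] [ 605.4 -429.6]
ring left/right at .162 [ 466.3 -327. ] [ 502.1 -322.7]
fingertip tops as tcp-rel mm at several z:
0.129 [array([ -8.8, -30.3,  16.8]), array([ -8.8, -23. ,  16.8]), array([-8.8, 24.6, 16.8]), array([-8.8, 31.9, 16.8])]
0.15 [array([  2. , -26.7,  -4.2]), array([  2. , -20.2,  -4.2]), array([ 2.1, 21.7, -4.2]), array([ 2.1, 28.2, -4.2])]
0.17 [array([ 12.3, -23.3, -24.2]), array([ 12.3, -17.6, -24.2]), array([ 12.4,  19. , -24.2]), array([ 12.4,  24.7, -24.2])]
0.19 [array([ 22.7, -19.9, -44.2]), array([ 22.7, -15. , -44.2]), array([ 22.7,  16.3, -44.2]), array([ 22.7,  21.1, -44.2])]
0.21 [array([ 33. , -16.5, -64.2]), array([ 33. , -12.4, -64.2]), array([ 33. ,  13.6, -64.2]), array([ 33. ,  17.6, -64.2])]
```

The fingers cover about 84 px for a 35 mm gap. That puts the tips roughly 24 mm behind the reported TCP (z ≈ 0.17), not 17 mm ahead of it. All three views agree, so I trust what I see: open, go about 40 mm lower, and watch the force.

Request:
jog_arm:
  series:
    - [75, [0, 0, 0], 0]
    - [75, [0, 0, 0], 0]
    - [75, [0, 0, 0], 0]
    - [75, [0, 0, 0], 0]
    - [75, [0, 0, 0], 0]
    - [75, [0, 0, 0], 0]
    - [75, [0, 0, 10], 0]
    - [75, [0, 0, 20], 0]

```text
t: 6.9
eef_pos: [0.4853, -0.3252, 0.1252]
ee_rot: [2.085, 2.349, -0.0]
force: [0.6, 0.5, -0.4]
finger_gap: 0.0752
gripper_force: 0.0
```

Request:
jog_arm:
  series:
    - [75, [0, 0, 5], 0]
    - [75, [0, 0, 10], 0]
    - [75, [0, 0, 15], 0]
    - [75, [0, 0, 20], 0]
    - [75, [0, 0, 20], 0]
    - [75, [0, 0, 20], 0]

```text
t: 7.5
eef_pos: [0.4852, -0.3252, 0.1058]
ee_rot: [-2.085, -2.35, 0.0]
force: [-0.3, -0.8, -0.1]
finger_gap: 0.0747
gripper_force: 0.0
```

Run:
```python
from h import *
out=[]
p=pose()[0]/1000; print(p,env.get_obs()["finger_gap"],env.get_obs()["force"])
c=env.capture("wrist"); out.append(cv2.resize(c["img"][120:420,80:480],(400,300)))
c=env.capture("side"); out.append(cv2.resize(c["img"][215:315,290:390],(400,400))[:300])
cv2.imwrite("pics/e.png",np.hstack(out))
```

```text
[ 0.48522442 -0.32516859  0.10582792] 0.07472899407771821 [-0.28340632 -0.7887122  -0.14443832]
```

View pics/e.png

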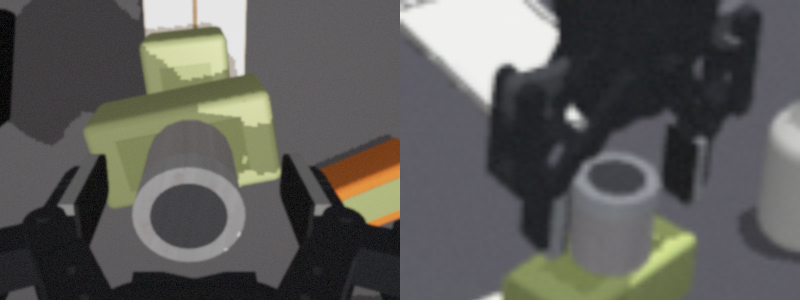

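The fingers now straddle the tin. In the side crop the tips are at (545,250) and (685,200), and the tin runs from y=180 to 270. Closing.

Request:
jog_arm:
  series:
    - [35, [0, 0, 0], 0]
    - [35, [0, 0, 0], 0]
    - [35, [0, 0, 0], 0]
    - [35, [0, 0, 0], 0]
    - [35, [0, 0, 0], 0]
    - [35, [0, 0, 0], 0]
    - [35, [0, 0, 0], 0]
    - [35, [0, 0, 0], 0]

```text
t: 8.4
eef_pos: [0.4855, -0.3255, 0.1063]
ee_rot: [2.085, 2.349, -0.0]
force: [-0.0, -0.4, 4.9]
finger_gap: 0.0389
gripper_force: 60.1
```

Request:
jog_arm:
  series:
    - [35, [0, 0, -5], 0]
    - [35, [0, 0, -15], 0]
    - [35, [0, 0, -40], 0]
    - [35, [0, 0, -80], 0]
    - [35, [0, 0, -100], 0]
    - [35, [0, 0, -100], 0]
    - [35, [0, 0, -100], 0]

```text
t: 9.1
eef_pos: [0.485, -0.3249, 0.2058]
ee_rot: [2.085, 2.35, -0.0]
force: [-0.1, -0.2, -1.5]
finger_gap: 0.0383
gripper_force: 60.4
```

```bash
python3 cap.py f wrist scene side; python3 -c "
from h import *
print(to(452,311,200))"
```

```text
(array([ 484.12875689, -324.23094546,  204.13841698]), array([[-0.11868623,  0.99292841, -0.0025982 ],
       [ 0.99292898,  0.11869174,  0.00207698],
       [ 0.00237068, -0.00233332, -0.99999447]]))
(array([634.5,  43.5,   5.5]), 0)
```

Request:
jog_arm:
  series:
    - [35, [600, 42, 0], 0]
    - [35, [600, 42, 0], 0]
    - [35, [600, 42, 0], 0]
    - [35, [600, 42, 0], 0]
    - [35, [600, 42, 0], 0]
    - [35, [600, 42, 0], 0]
    - [35, [600, 42, 0], 0]
    - [35, [600, 42, 0], 0]

```text
t: 10.05
eef_pos: [0.4642, 0.0762, 0.2047]
ee_rot: [-2.085, -2.348, 0.002]
force: [0.2, -0.4, -1.5]
finger_gap: 0.039
gripper_force: 60.4
```

Request:
jog_arm:
  series:
    - [35, [205, 14, 0], 0]
    - [35, [205, 14, 0], 0]
    - [35, [205, 14, 0], 0]
    - [35, [205, 14, 0], 0]
    - [35, [205, 14, 0], 0]
    - [35, [205, 14, 0], 0]

```text
t: 10.65
eef_pos: [0.454, 0.2805, 0.2044]
ee_rot: [-2.081, -2.352, 0.004]
force: [-0.5, -0.3, -1.4]
finger_gap: 0.0387
gripper_force: 60.4
```

```bash
python3 cap.py g wrist
python3 - <<'E'
from h import *
import pickle
c=pickle.load(open("wrist_g.pkl","rb")); h=cv2.cvtColor(c["img"],cv2.COLOR_BGR2HSV)
print("exp",proj(c,[.452,.311,.009]), "force",env.get_obs()["force"],env.get_obs()["finger_gap"])
a=cv2.resize(c["img"],(400,300)); s=pickle.load(open("side_f.pkl","rb"))["img"][180:330,250:450]
cv2.imwrite("pics/g.png",np.hstack([a,cv2.resize(s,(400,300))]))
E
```

```text
(array([454.20570381, 279.13146447, 204.58404912]), array([[-0.12027701,  0.99273774, -0.00228532],
       [ 0.99273911,  0.12027288, -0.0018667 ],
       [-0.00157828, -0.00249325, -0.99999565]]))
exp [276.03029735 147.99405039] force [ 0.22679668 -0.27455269 -1.06838372] 0.03874839031763335
```

View pics/g.png

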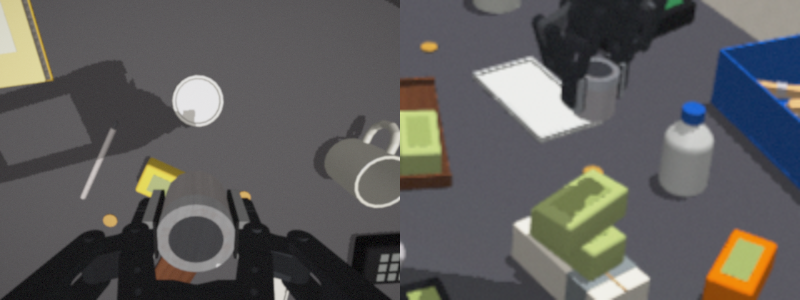

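The tin is held upright, and the dish shows at about (277,141) in the full frame. I'll measure the dish and the tin ring, then correct.

Run:
```python
from h import *
import pickle
c=pickle.load(open("wrist_g.pkl","rb")); h=cv2.cvtColor(c["img"],cv2.COLOR_BGR2HSV)
m=cv2.inRange(h[90:195,225:330],(0,0,120),(180,60,255)); k=max(cv2.findContours(m,0,1)[0],key=cv2.contourArea)
e=cv2.fitEllipse(cv2.convexHull(k)); u,v=e[0][0]+225,e[0][1]+90; X=ray(c,u,v,.009)*1000
print(e,X)
m=(h[...,1]<40)&(c["img"].max(2)>90); 
p,R=pose()
# tin ring expected top = TCP z + 56
t=ray(c,195/400*560,237/300*420,(p[2]+56)/1000)*1000; print("tin",t,"tcp",p,to(X[0],X[1],p[2]))
```

```text
((51.86000442504883, 50.544525146484375), (72.56441497802734, 73.4945297241211), 144.6581573486328) [451.90109003 318.49682054   9.        ]
tin [453.81562579 282.69195653 260.58404912] tcp [454.20570381 279.13146447 204.58404912] (array([39.4,  2.4, -0.1]), 0)
```

Request:
jog_arm:
  series:
    - [35, [38, 2, 0], 0]
    - [35, [38, 2, 40], 0]
    - [35, [38, 2, 80], 0]
    - [35, [38, 2, 120], 0]
    - [35, [38, 2, 150], 0]
    - [35, [38, 2, 170], 0]
    - [35, [38, 2, 170], 0]
    - [35, [38, 2, 170], 0]

```text
t: 11.5
eef_pos: [0.4528, 0.316, 0.0358]
ee_rot: [-2.087, -2.348, 0.002]
force: [0.6, 0.2, -0.5]
finger_gap: 0.0387
gripper_force: 60.5
```

Run:
```python
from h import *
c=env.capture("wrist"); p,R=pose(); print(p,env.get_obs()["force"])
h=cv2.cvtColor(c["img"],cv2.COLOR_BGR2HSV)
a=c["img"][120:420,80:480].copy(); b=env.capture("side"); q=proj(b,[.452,.317,.009]); x,y=q.round().astype(int)
cv2.imwrite("pics/hh.png",np.hstack([a,cv2.resize(b["img"][y-50:y+25,x-50:x+50],(400,300))])); print(q,to(452,317,p[2]))
```

```text
[453.56208565 316.75036913  36.64397047] [-0.1402139   0.12739504 -1.52490374]
[214.14379903 183.6913631 ] (array([-0. , -1.9,  0.4]), 0)
```

View pics/hh.png

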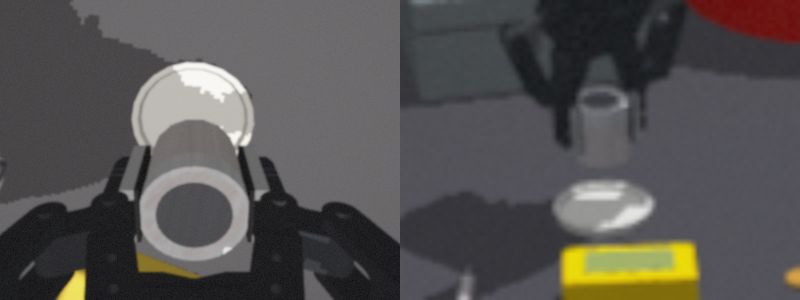

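The tin is centred over the dish and about 45 mm above it, which matches underside = TCP + 12. I'll lower it gently.

Request:
jog_arm:
  series:
    - [35, [0, -1, 20], 0]
    - [35, [0, -1, 32], 0]
    - [35, [0, -1, 36], 0]
    - [35, [0, -1, 38], 0]
    - [35, [0, -1, 38], 0]
    - [35, [0, -1, 38], 0]

```text
t: 12.2
eef_pos: [0.452, 0.3177, -0.0017]
ee_rot: [2.085, 2.349, 0.001]
force: [0.0, -0.3, -0.5]
finger_gap: 0.0385
gripper_force: 60.5
```

Request:
jog_arm:
  series:
    - [35, [0, 0, 1], 0]
    - [35, [0, 0, 2], 0]
    - [35, [0, 0, 3], 0]
    - [35, [0, 0, 4], 0]
    - [35, [0, 0, 4], 0]
    - [35, [0, 0, 4], 0]

```text
t: 12.8
eef_pos: [0.4515, 0.3174, -0.0063]
ee_rot: [-2.085, -2.35, 0.0]
force: [-0.1, -0.2, -2.2]
finger_gap: 0.0389
gripper_force: 60.5
```

Request:
jog_arm:
  series:
    - [35, [0, 0, 1], 0]
    - [35, [0, 0, 1], 0]
    - [35, [0, 0, 2], 0]
    - [35, [0, 0, 2], 0]

```text
t: 13.2
eef_pos: [0.4516, 0.3175, -0.0077]
ee_rot: [2.085, 2.35, 0.0]
force: [-0.4, -0.5, 5.8]
finger_gap: 0.0389
gripper_force: 61.3
```

Request:
jog_arm:
  series:
    - [35, [0, 0, 1], 0]
    - [35, [0, 0, 1], 0]
    - [35, [0, 0, 2], 0]
    - [35, [0, 0, 2], 0]

```text
t: 13.6
eef_pos: [0.4517, 0.3175, -0.0078]
ee_rot: [2.085, 2.349, 0.001]
force: [-5.5, -3.4, 25.8]
finger_gap: 0.0386
gripper_force: 63.4
```

Request:
jog_arm:
  series:
    - [35, [0, 0, -2], 0]
    - [44, [0, 0, -2], 0]
    - [44, [0, 0, -2], 0]
    - [44, [0, 0, -2], 0]

```text
t: 14.0
eef_pos: [0.4515, 0.3174, -0.0085]
ee_rot: [-2.085, -2.35, 0.001]
force: [-0.4, -0.4, 0.1]
finger_gap: 0.0442
gripper_force: 0.0
```

Request:
jog_arm:
  series:
    - [45, [0, 0, -5], 0]
    - [45, [0, 0, -12], 0]
    - [50, [0, 0, -25], 0]
    - [60, [0, 0, -60], 0]
    - [85, [0, 0, -110], 0]
    - [85, [0, 0, -160], 0]
    - [85, [0, 0, -210], 0]

```text
t: 14.7
eef_pos: [0.4512, 0.3173, 0.2049]
ee_rot: [2.085, 2.349, 0.001]
force: [0.7, -0.2, 0.2]
finger_gap: 0.0851
gripper_force: 0.0
```

Run:
```python
from h import *
c=env.capture("wrist"); p,R=pose(); print(p,env.get_obs()["force"])
print("exp ring",proj(c,[.452,.317,.048])); b=env.capture("side"); q=proj(b,[.452,.317,.03]); x,y=q.round().astype(int)
b2=env.capture("scene"); q=proj(b2,[.452,.317,.03]); x2,y2=q.round().astype(int)
cv2.imwrite("pics/i.png",np.hstack([cv2.resize(z["img"][y-40:y+35,x-50:x+50],(400,300)) for z,x,y in((b,x,y),(b2,x2,y2))])); print(to(482,-326,p[2],-83+12))
```

```text
[455.77690916 319.83435044 213.61568402] [2.21638045 1.56819459 5.84773943]
exp ring [274.51179529 187.49396327]
(array([-643.7,  -49.1,   -9.3]), np.float64(77.8))
```

View pics/i.png

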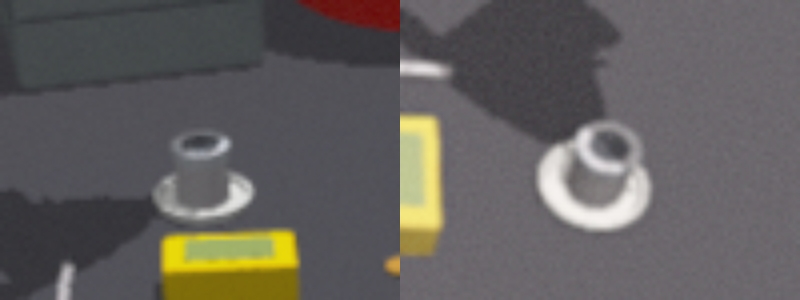

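The tin stands upright inside the dish rim in both views. Next, the upper bar: I'll go back over the pile and turn so the fingers close across the bar's width.

Request:
jog_arm:
  series:
    - [85, [-642, -49, 0], 80]
    - [85, [-642, -49, 0], 80]
    - [85, [-642, -49, 0], 80]
    - [85, [-642, -49, 0], 80]
    - [85, [-642, -49, 0], 80]
    - [85, [-642, -49, 0], 80]
    - [85, [-642, -49, 0], 80]
    - [85, [-642, -49, 0], 80]

```text
t: 15.65
eef_pos: [0.4673, -0.0838, 0.201]
ee_rot: [-3.049, -0.752, 0.003]
force: [1.5, -0.4, -0.5]
finger_gap: 0.0848
gripper_force: 0.0
```

```bash
python3 -c "
from h import *
print(pose()[0],to(482,-326,205,-73))"
```

```text
[467.27353983 -83.75430961 200.98991699] (array([-99.6, 221.3,  -4.2]), np.float64(10.7))
```

Request:
jog_arm:
  series:
    - [85, [-100, 221, 0], 11]
    - [85, [-100, 221, 0], 11]
    - [85, [-100, 221, 0], 11]
    - [85, [-100, 221, 0], 11]
    - [85, [-100, 221, 0], 11]
    - [85, [-100, 221, 0], 11]
    - [85, [-100, 221, 0], 11]

```text
t: 16.35
eef_pos: [0.4833, -0.3242, 0.2004]
ee_rot: [-3.105, -0.462, 0.003]
force: [-0.7, 0.2, -0.8]
finger_gap: 0.0849
gripper_force: 0.0
```

```bash
cat > bar.py <<'E'
from h import *
import sys
def bar(zt,c=None,exp=None,vmin=60,save=None):
    "green blobs on plane zt (mm): minAreaRect; uses brightest (top) region"
    c=c or env.capture("wrist"); h=cv2.cvtColor(c["img"],cv2.COLOR_BGR2HSV)
    if save: cv2.imwrite(save,c["img"])
    m=cv2.inRange(h,(25,60,vmin),(45,255,255)); m=cv2.morphologyEx(m,cv2.MORPH_OPEN,np.ones((3,3)))
    for k in cv2.findContours(m,0,1)[0]:
        if cv2.contourArea(k)<600: continue
        P=np.array([ray(c,u,v,zt/1000)[:2]*1000 for u,v in k[:,0]],np.float32); r=cv2.minAreaRect(P)
        a=r[2] if r[1][0]>r[1][1] else r[2]-90
        print("blob px",cv2.boundingRect(k),"c",np.round(r[0],1),"size",np.round(r[1],1),"long axis",round(a,1))
if __name__=="__main__":
    for v in (60,110,130,150): print(v); bar(float(sys.argv[1]),vmin=v,save=sys.argv[2])
    print(pose()[0])
E
python3 bar.py 118 pics/j.png
```

```text
60
blob px (205, 304, 61, 38) c [ 380.3 -319.9] size [47.2 23.7] long axis 85.0
blob px (217, 148, 109, 121) c [ 481.7 -320. ] size [92.7 78.4] long axis 17.0
blob px (0, 127, 59, 82) c [ 456.  -139.4] size [44.9 48.3] long axis -20.8
blob px (387, 0, 43, 80) c [ 616.6 -370.2] size [44.4 20.4] long axis 33.8
110
blob px (207, 306, 58, 35) c [ 380.1 -319.5] size [45.1 21. ] long axis 85.6
blob px (218, 149, 109, 120) c [ 481.5 -319.3] size [93.  77.6] long axis 15.5
blob px (0, 143, 43, 66) c [ 451.9 -135.7] size [33.2 38.5] long axis -19.4
blob px (388, 0, 43, 81) c [ 616.6 -369.9] size [44.4 20.4] long axis 33.8
130
blob px (207, 308, 56, 31) c [ 379.8 -319. ] size [43.7 19.8] long axis 85.1
blob px (219, 154, 109, 115) c [ 480.2 -320.3] size [88.7 78.4] long axis 17.1
blob px (0, 144, 43, 65) c [ 451.4 -134.7] size [32.9 36.9] long axis -20.2
blob px (389, 0, 43, 81) c [ 616.6 -369.8] size [44.5 20.4] long axis 33.6
150
blob px (219, 155, 108, 111) c [ 481.3 -319.9] size [85.5 78.1] long axis 17.2
blob px (0, 145, 42, 64) c [ 451.2 -134.2] size [32.1 35.9] long axis -20.4
blob px (389, 0, 42, 82) c [ 616.7 -369.7] size [44.4 20.4] long axis 33.8
[ 484.06429213 -322.3947176   201.52624151]
```

View pics/j.png

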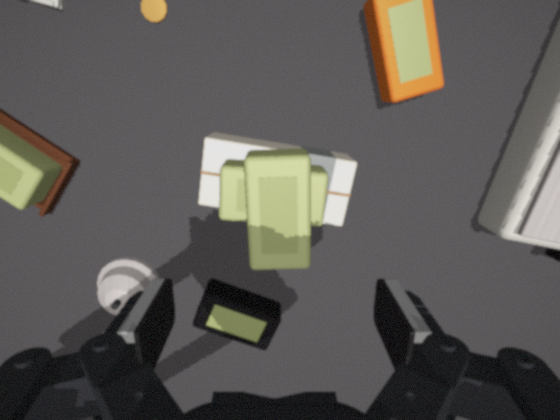

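In this view the upper bar's top corners are about (247,153), (309,150), (309,268) and (250,270). The lower bar's ends run (222,163)-(221,219) and (326,168)-(322,224). The carton's top corners are (206,137), (355,159), (344,226) and (200,206).

Run:
```python
from h import *
c=env.capture("wrist")
def q(n,pts,z):
    P=np.array([ray(c,u,v,z)[:2]*1000 for u,v in pts]); print(n,P.mean(0).round(1),np.linalg.norm(P-np.roll(P,-1,0),axis=1).round(),[np.degrees(np.arctan2(*(P[i-3]-P[i])[::-1])).round(1) for i in range(4)])
    return P.mean(0)
h=q("high",[(247,153),(309,150),(309,268),(250,270)],.117)
q("low",[(221,163),(327,168),(322,224),(220,219)],.081)
q("carton",[(206,137),(355,159),(344,226),(200,206)],.046)
p,R=pose(); print(p,to(h[0],h[1],150,None),"yaw",np.degrees(np.arctan2(R[1,1],R[0,1])))
```

```text
high [ 482.1 -325. ] [43. 92. 46. 92.] [np.float64(-70.1), np.float64(-161.0), np.float64(109.4), np.float64(17.2)]
low [ 485.2 -319.2] [86. 49. 87. 48.] [np.float64(-75.6), np.float64(-165.1), np.float64(104.2), np.float64(13.4)]
carton [ 487.  -322.6] [136.  65. 139.  65.] [np.float64(-81.2), np.float64(-168.0), np.float64(98.8), np.float64(8.6)]
[ 484.25475382 -322.56551605  201.7246458 ] (array([-2.7,  1.8, 51.7]), 0) yaw -72.8494426773168
```

Request:
jog_arm:
  series:
    - [70, [-2, 2, 40], 0]
    - [70, [-2, 2, 80], 0]
    - [70, [-2, 2, 110], 0]
    - [70, [-2, 2, 122], 0]
    - [70, [-2, 2, 129], 0]
    - [70, [-2, 2, 129], 0]
    - [70, [-2, 2, 129], 0]

```text
t: 17.3
eef_pos: [0.4841, -0.3274, 0.0742]
ee_rot: [3.105, 0.466, 0.002]
force: [0.5, 0.6, -0.0]
finger_gap: 0.0698
gripper_force: 0.0
```

Request:
jog_arm:
  series:
    - [42, [0, 0, 0], 0]
    - [42, [0, 0, 0], 0]
    - [42, [0, 0, 0], 0]
    - [42, [0, 0, 0], 0]
    - [42, [0, 0, 0], 0]
    - [42, [0, 0, 0], 0]
    - [42, [0, 0, 0], 0]

```text
t: 18.0
eef_pos: [0.4842, -0.3276, 0.0745]
ee_rot: [3.105, 0.466, 0.003]
force: [0.6, 0.2, 6.7]
finger_gap: 0.0468
gripper_force: 63.0
```

Request:
jog_arm:
  series:
    - [42, [0, 0, -3], 0]
    - [42, [0, 0, -10], 0]
    - [42, [0, 0, -30], 0]
    - [42, [0, 0, -70], 0]
    - [42, [0, 0, -110], 0]
    - [42, [0, 0, -125], 0]
    - [42, [0, 0, -125], 0]

```text
t: 18.7
eef_pos: [0.4847, -0.3281, 0.2013]
ee_rot: [3.102, 0.465, 0.006]
force: [0.3, 0.2, -1.6]
finger_gap: 0.0469
gripper_force: 62.3
```

```bash
python3 -c "
from h import *
print(pose()[0],env.get_obs()['finger_gap'],to(477,30,200,-22))"; python3 cap.py k wrist scene
```

```text
[ 484.72571138 -328.10302169  201.26364959] 0.046931665355387245 (array([ 9.770e+01, -3.446e+02, -3.000e-01]), np.float64(-50.9))
(array([ 482.71314268, -326.40421729,  197.56421369]), array([[ 9.55989604e-01,  2.93400309e-01, -3.68782806e-04],
       [ 2.93400390e-01, -9.55989632e-01,  1.87902869e-04],
       [-2.97421779e-04, -2.87834209e-04, -9.99999914e-01]]))
```

Request:
jog_arm:
  series:
    - [42, [98, -345, 0], -51]
    - [42, [98, -345, 0], -51]
    - [42, [98, -345, 0], -51]
    - [42, [98, -345, 0], -51]
    - [42, [98, -345, 0], -51]
    - [42, [98, -345, 0], -51]
    - [42, [98, -345, 0], -51]
    - [42, [98, -345, 0], -51]

```text
t: 19.6
eef_pos: [0.4729, 0.0366, 0.1959]
ee_rot: [-2.596, -1.761, 0.004]
force: [-0.5, -0.7, -3.0]
finger_gap: 0.0469
gripper_force: 62.5
```

Request:
jog_arm:
  series:
    - [42, [0, 0, 0], 0]
    - [42, [0, 0, 0], 0]

```text
t: 19.8
eef_pos: [0.475, 0.0311, 0.1968]
ee_rot: [-2.603, -1.758, 0.003]
force: [0.1, -0.5, -2.0]
finger_gap: 0.0468
gripper_force: 62.5
```

```bash
python3 cap.py l wrist scene
python3 - <<'E'
from h import *
from bar import bar
import pickle
c=pickle.load(open("wrist_l.pkl","rb")); print(env.get_obs()["finger_gap"])
for k,P in {"bar exp":[.44,-.063,.044],"free":[.477,.03,.01],"bcen":[.46,-.014,.008]}.items(): print(k,proj(c,P).round())
bar(44,c); 
s=pickle.load(open("scene_l.pkl","rb"))
f=cv2.resize(c["img"],(480,360)); g=cv2.resize(s["img"][150:270,200:320],(320,320)); cv2.imwrite("pics/l.png",np.hstack([f,cv2.copyMakeBorder(g,0,40,0,0,0)]))
E
```

```text
(array([475.50552947,  30.37852076, 197.28070964]), array([[ 3.75181586e-01,  9.26950774e-01, -1.01981436e-03],
       [ 9.26950859e-01, -3.75182281e-01, -6.00234704e-04],
       [-9.39004301e-04, -7.20120788e-04, -9.99999300e-01]]))
0.04693663004750401
bar exp [277. 283.]
free [277. 179.]
bcen [278. 222.]
blob px (208, 190, 130, 209) c [427.1 -85.4] size [248.4 124.8] long axis 68.6
blob px (94, 5, 111, 65) c [427.4 185.2] size [44.2 85.3] long axis -19.2
```

View pics/l.png

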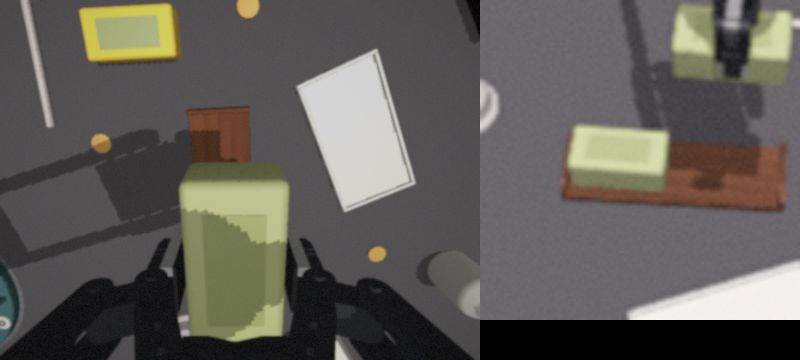

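Run:
```python
from h import *
import pickle
c=pickle.load(open("wrist_l.pkl","rb")); s=pickle.load(open("scene_l.pkl","rb"))
k=560/480
def q(n,c,pts,z):
    P=np.array([ray(c,u,v,z)[:2]*1000 for u,v in pts]); print(n,z,P.round().tolist(),"c",P.mean(0).round(1),"len",np.linalg.norm(P-np.roll(P,-1,0),axis=1).round(),"ang",[np.degrees(np.arctan2(*(P[i-len(P)+1]-P[i])[::-1])).round(1) for i in range(len(P))]); return P
for z in (.008,.018,.026): q("end",c,[(188*k,110*k),(249*k,107*k),(250*k,163*k),(192*k,163*k)],z)
for z in (.008,.018): q("S board",s,[(234.5,198.7),(314.4,203.6),(313.6,228),(231.1,223.9)],z)
q("S bar",s,[(235.6,197.2),(270.5,199.1),(269.4,212.6),(233.7,210.7)],.043)
t=pickle.load(open("wrist_l.pkl","rb"))
tcp=np.array([475.3,30.6,197.2]); R=np.array([[.375,.927,0],[.927,-.375,0],[0,0,-1]])
for u,v in [(182*k,183*k),(288*k,183*k),(286*k,336*k),(188*k,338*k)]: print("held",(R.T@(ray(c,u,v,.2405)*1000-tcp)).round(1))
```

```text
end 0.008 [[443.0, 98.0], [509.0, 75.0], [487.0, 13.0], [422.0, 39.0]] c [465.2  56.5] len [70. 66. 70. 62.] ang [np.float64(-19.1), np.float64(-110.0), np.float64(158.1), np.float64(69.7)]
end 0.018 [[445.0, 98.0], [509.0, 76.0], [487.0, 16.0], [424.0, 41.0]] c [466.4  58. ] len [68. 64. 68. 61.] ang [np.float64(-19.1), np.float64(-110.0), np.float64(158.1), np.float64(69.7)]
end 0.026 [[447.0, 99.0], [509.0, 77.0], [488.0, 18.0], [426.0, 43.0]] c [467.3  59.2] len [66. 62. 66. 59.] ang [np.float64(-19.1), np.float64(-110.0), np.float64(158.1), np.float64(69.7)]
S board 0.008 [[369.0, -99.0], [440.0, 99.0], [510.0, 74.0], [443.0, -123.0]] c [440.9 -12.2] len [210.  74. 208.  78.] ang [np.float64(70.3), np.float64(-19.6), np.float64(-108.7), np.float64(161.9)]
S board 0.018 [[377.0, -99.0], [447.0, 96.0], [516.0, 72.0], [450.0, -123.0]] c [447.2 -13.6] len [208.  73. 206.  77.] ang [np.float64(70.3), np.float64(-19.6), np.float64(-108.7), np.float64(161.9)]
S bar 0.043 [[391.0, -97.0], [420.0, -13.0], [458.0, -26.0], [429.0, -110.0]] c [424.6 -61.6] len [89. 41. 89. 41.] ang [np.float64(70.8), np.float64(-18.4), np.float64(-109.0), np.float64(161.5)]
held [ 43.  -23.  -43.3]
held [ 43.1  21.  -43.3]
held [-38.   24.7 -43.3]
held [-39.5 -24.5 -43.3]
```

The board's axis is at about 70.2° and its centre at about (440.5,-12.8). Both views agree, and its length and width come out at 210 × 70. The laid bar measures x ≈ -51, so the free-place centre I'll use is board x = +45, world (456,29.5).

Request:
jog_arm:
  series:
    - [42, [-8, -18, 0], -2]
    - [42, [-8, -18, 30], -2]
    - [42, [-8, -18, 75], -2]
    - [42, [-8, -18, 115], -2]
    - [42, [-8, -18, 140], -2]
    - [42, [-8, -18, 155], -2]
    - [42, [-8, -18, 155], -2]
    - [42, [-8, -18, 155], -2]

```text
t: 20.7
eef_pos: [0.4562, 0.0301, 0.0429]
ee_rot: [-2.574, -1.801, 0.001]
force: [0.6, -0.5, -1.3]
finger_gap: 0.0469
gripper_force: 62.4
```

```bash
cat > avg.py <<'E'
from h import *
P=[];Rr=[]
for i in range(6):
    c=env.capture("wrist"); p,R=pose(); P.append(p); Rr.append(np.degrees(np.arctan2(R[1,1],R[0,1])))
print(np.mean(P,0).round(1),np.std(P,0).round(1),"yaw",np.mean(Rr).round(2),"gap",env.get_obs()["finger_gap"],"F",env.get_obs()["force"].round(1) if hasattr(env.get_obs()["force"],"round") else 0)
E
python3 avg.py; python3 cap.py m wrist scene side
python3 - <<'E'
from h import *
from bar import bar
import pickle
c=pickle.load(open("scene_m.pkl","rb")); h=cv2.cvtColor(c["img"],cv2.COLOR_BGR2HSV)
m=cv2.inRange(h[185:240,215:335],(25,50,60),(45,255,255))
for k in cv2.findContours(m,0,1)[0]:
    if cv2.contourArea(k)>100: print(cv2.boundingRect(k),cv2.minAreaRect(k))
E
```

```text
[456.9  30.6  43.7] [0.2 0.3 0.2] yaw -19.98 gap 0.047212806567121963 F [ 0.4  0.3 -2.7]
(array([456.15877477,  31.15939704,  43.23960823]), array([[ 3.40828783e-01,  9.40125041e-01,  8.04727245e-04],
       [ 9.40125380e-01, -3.40828749e-01, -1.84172584e-04],
       [ 1.01128922e-04,  8.19315824e-04, -9.99999659e-01]]))
(80, 5, 15, 24) ((87.0, 16.5), (23.0, 14.0), 90.0)
(18, 4, 54, 33) ((45.21424102783203, 22.115842819213867), (30.009258270263672, 55.686195373535156), 77.79953002929688)
```

Request:
jog_arm:
  series:
    - [42, [-1, -1, 15], 0]
    - [42, [-1, -1, 28], 0]
    - [42, [-1, -1, 35], 0]
    - [42, [-1, -1, 38], 0]
    - [42, [-1, -1, 40], 0]
    - [42, [-1, -1, 40], 0]
    - [42, [-1, -1, 40], 0]

```text
t: 21.85
eef_pos: [0.455, 0.0305, 0.0031]
ee_rot: [2.572, 1.803, 0.001]
force: [-0.8, 0.3, -1.6]
finger_gap: 0.0469
gripper_force: 62.5
```

Request:
jog_arm:
  series:
    - [42, [0, 0, 1], 0]
    - [42, [0, 0, 2], 0]
    - [42, [0, 0, 2], 0]
    - [42, [0, 0, 2], 0]

```text
t: 22.25
eef_pos: [0.4546, 0.0305, 0.0009]
ee_rot: [2.572, 1.803, -0.0]
force: [-0.6, 0.1, -1.9]
finger_gap: 0.0471
gripper_force: 62.5
```

Request:
jog_arm:
  series:
    - [42, [0, 0, 1], 0]
    - [42, [0, 0, 1], 0]
    - [42, [0, 0, 1], 0]

```text
t: 22.55
eef_pos: [0.4547, 0.0305, 0.0005]
ee_rot: [2.572, 1.803, 0.0]
force: [-2.4, 0.6, 8.6]
finger_gap: 0.047
gripper_force: 63.6
```

Request:
jog_arm:
  series:
    - [42, [0, 0, 1], 0]
    - [42, [0, 0, 1], 0]
    - [42, [0, 0, 1], 0]

```text
t: 22.85
eef_pos: [0.4547, 0.0305, 0.0004]
ee_rot: [2.572, 1.803, 0.001]
force: [-4.7, -0.5, 24.7]
finger_gap: 0.0471
gripper_force: 65.6
```

Contact came at the predicted height. Back off and release.

Request:
jog_arm:
  series:
    - [42, [0, 0, -1], 0]
    - [60, [0, 0, -1], 0]
    - [60, [0, 0, -1], 0]
    - [60, [0, 0, -1], 0]
    - [60, [0, 0, -1], 0]

```text
t: 23.35
eef_pos: [0.4546, 0.0305, -0.0004]
ee_rot: [-2.572, -1.803, 0.001]
force: [-0.7, 0.4, -0.5]
finger_gap: 0.0599
gripper_force: 0.0
```

Request:
jog_arm:
  series:
    - [62, [0, 0, -10], 0]
    - [62, [0, 0, -40], 0]
    - [70, [0, 0, -90], 0]
    - [75, [0, 0, -140], 0]
    - [75, [0, 0, -190], 0]
    - [75, [0, 0, -200], 0]
    - [75, [0, 0, -200], 0]

```text
t: 24.05
eef_pos: [0.4562, 0.0304, 0.2024]
ee_rot: [2.569, 1.801, 0.007]
force: [-0.4, -0.5, -0.2]
finger_gap: 0.0753
gripper_force: 0.0
```

```bash
python3 cap.py n wrist scene side
python3 - <<'E'
from h import *
from bar import bar
import pickle
c=pickle.load(open("wrist_n.pkl","rb"))
C=np.array([440.5,-12.8]); ax=np.array([np.cos(np.radians(70.2)),np.sin(np.radians(70.2))]); 
def W(x,y,z): q=C+ax*x+np.array([-ax[1],ax[0]])*y; return [q[0]/1000,q[1]/1000,z/1000]
print([proj(c,W(*a)).round() for a in [(45,0,44),(-51,0,44),(106,0,8),(0,24,44),(0,-24,44)]])
for v in (60,120,150): print(v); bar(44,c,vmin=v)
print(to(485,-320,200,14))
E
```

```text
(array([453.03970192,  30.63421664, 198.28627809]), array([[ 3.41018480e-01,  9.40050952e-01, -3.25627942e-03],
       [ 9.40056087e-01, -3.41019841e-01,  1.44663637e-04],
       [-9.74464702e-04, -3.11041826e-03, -9.99994688e-01]]))
[array([273., 188.]), array([274., 278.]), array([273., 118.]), array([249., 232.]), array([298., 232.])]
60
blob px (245, 138, 56, 178) c [440.4 -14.9] size [187.7  50.6] long axis 72.0
blob px (120, 0, 109, 56) c [426.2 183.7] size [40.4 85.6] long axis -19.8
120
blob px (253, 238, 48, 78) c [425.7 -61.3] size [89.6 47.4] long axis 69.0
blob px (245, 141, 53, 93) c [453.6  29.2] size [89.5 47.2] long axis 70.6
blob px (120, 0, 109, 56) c [426.2 183.7] size [40.4 85.6] long axis -19.8
150
blob px (254, 239, 46, 77) c [425.5 -61.6] size [88.  45.5] long axis 69.3
blob px (246, 142, 51, 91) c [453.8  29.3] size [87.6 45.8] long axis 70.9
blob px (120, 0, 109, 56) c [426.2 183.7] size [40.4 85.6] long axis -19.8
(array([-318.7,  149.6,   -1.9]), np.float64(-33.9))
```

Run:
```python
from h import *
import pickle
c=pickle.load(open("wrist_n.pkl","rb")); h=cv2.cvtColor(c["img"],cv2.COLOR_BGR2HSV)
m=cv2.inRange(h,(0,80,20),(18,255,140)); m[:, :180]=0; m[:, 360:]=0; m[350:]=0; m[:90]=0
m=cv2.morphologyEx(m,cv2.MORPH_OPEN,np.ones((3,3)))
ks=[k for k in cv2.findContours(m,0,1)[0] if cv2.contourArea(k)>100]
P=np.vstack([k[:,0] for k in ks])
Q=np.array([ray(c,u,v,.008)[:2]*1000 for u,v in P],np.float32)
print([cv2.boundingRect(k) for k in ks],cv2.minAreaRect(Q))
g=cv2.inRange(h,(25,60,60),(45,255,255))
for v in (130,150,170,190,210,225,250,270,290,305):
    r=np.where(m[v])[0]; gr=np.where(g[v,200:350])[0]+200
    if len(r): print(v,"board",r.min(),r.max(),"W",ray(c,(r.min()-.5),v,.008)[:2].round(4)*1000,ray(c,r.max()+.5,v,.008)[:2].round(4)*1000,"bar",gr.min() if len(gr) else 0,gr.max() if len(gr) else 0)
```

```text
[(237, 118, 72, 192)] ((440.1265563964844, -15.393959045410156), (217.90773010253906, 70.25650024414062), 70.90001678466797)
130 board 238 307 W [439.3  88.4] [504.6  64.7] bar 0 0
150 board 239 307 W [432.9  69.7] [498.5  45.9] bar 245 296
170 board 240 307 W [426.3  50.3] [492.1  26.4] bar 246 296
190 board 241 306 W [419.4  30.2] [484.4   6.5] bar 247 296
210 board 242 306 W [412.2   9.3] [477.5 -14.5] bar 248 296
225 board 242 306 W [405.9  -6.7] [472.2 -30.8] bar 248 296
250 board 243 305 W [396.1 -34.6] [461.8 -58.6] bar 253 300
270 board 244 305 W [388.  -58.1] [454.  -82.2] bar 253 299
290 board 245 304 W [379.6 -82.6] [ 444.8 -106.4] bar 253 298
305 board 246 305 W [ 373.4 -101.7] [ 439.6 -125.9] bar 253 298
```

The new bar lies at board x ≈ +44, about 2 mm off the centre line and within about 1° of square. The laid bar has not moved (x ≈ -51). Now the lower bar.

Request:
jog_arm:
  series:
    - [85, [-318, 150, 0], -34]
    - [85, [-318, 150, 0], -34]
    - [85, [-318, 150, 0], -34]
    - [85, [-318, 150, 0], -34]
    - [85, [-318, 150, 0], -34]
    - [85, [-318, 150, 0], -34]
    - [85, [-318, 150, 0], -34]
    - [85, [-318, 150, 0], -34]

```text
t: 25.0
eef_pos: [0.4862, -0.323, 0.197]
ee_rot: [-1.934, -2.472, 0.001]
force: [0.3, 0.2, -0.4]
finger_gap: 0.085
gripper_force: 0.0
```

Request:
jog_arm:
  series:
    - [85, [0, 0, 0], 0]
    - [85, [0, 0, 0], 0]
    - [85, [0, 0, 0], 0]

```text
t: 25.3
eef_pos: [0.4862, -0.3177, 0.1982]
ee_rot: [-1.93, -2.474, -0.001]
force: [0.9, 0.1, -0.4]
finger_gap: 0.0851
gripper_force: 0.0
```

```bash
python3 avg.py
python3 - <<'E'
from h import *
from bar import bar
c=env.capture("wrist"); cv2.imwrite("pics/o.png",c["img"]); 
for v in (60,120,150): print(v); bar(82,c,vmin=v)
h=cv2.cvtColor(c["img"],cv2.COLOR_BGR2HSV); print(pose()[0])
m=cv2.inRange(h,(0,0,150),(180,60,255))
for k in cv2.findContours(m,0,1)[0]:
    if cv2.contourArea(k)<400: continue
    P=np.array([ray(c,u,v,.046)[:2]*1000 for u,v in k[:,0]],np.float32); print("white",cv2.boundingRect(k),cv2.minAreaRect(P))
E
```

```text
[ 487.  -318.2  199.5] [0.3 0.4 0.5] yaw 14.14 gap 0.08523168259302508 F [-0.2 -0.   0.3]
60
blob px (239, 140, 58, 105) c [ 481.8 -316.3] size [46.2 89.3] long axis -76.0
blob px (75, 114, 44, 73) c [ 340.7 -314.9] size [54.4 26.3] long axis 84.8
120
blob px (240, 143, 57, 102) c [ 482.2 -317.5] size [45.7 87.2] long axis -76.6
blob px (76, 115, 41, 70) c [ 340.3 -314.7] size [52.5 24.2] long axis 85.0
150
blob px (241, 156, 55, 89) c [ 483.2 -322.6] size [45.5 76.6] long axis -76.4
[ 487.31969887 -318.97854102  200.0828551 ]
white (332, 389, 44, 17) ((636.4058227539062, -538.197021484375), (51.33443832397461, 18.578777313232422), 6.228936195373535)
white (234, 378, 96, 18) ((553.6905517578125, -546.001953125), (108.79041290283203, 19.564775466918945), 7.574211120605469)
white (233, 227, 32, 32) ((477.5286865234375, -378.3993225097656), (31.768234252929688, 30.29313850402832), 7.866988182067871)
white (497, 116, 63, 64) ((696.988037109375, -227.79721069335938), (50.49578094482422, 56.4354248046875), 6.367612838745117)
white (243, 113, 74, 149) ((487.5266418457031, -321.1484375), (62.14719772338867, 141.07388305664062), 7.972238063812256)
white (242, 109, 38, 31) ((462.1101989746094, -266.1017761230469), (32.25535583496094, 25.88292694091797), 12.49648380279541)
white (88, 0, 49, 19) ((327.51922607421875, -207.71580505371094), (38.2784423828125, 12.661447525024414), 14.138219833374023)
```

Request:
jog_arm:
  series:
    - [70, [1, -4, 40], 0]
    - [70, [1, -4, 80], 0]
    - [70, [1, -4, 120], 0]
    - [70, [1, -4, 145], 0]
    - [70, [1, -4, 158], 0]
    - [70, [1, -4, 161], 0]
    - [70, [1, -4, 161], 0]
    - [70, [1, -4, 161], 0]

```text
t: 26.45
eef_pos: [0.4842, -0.3204, 0.0403]
ee_rot: [1.931, 2.475, -0.0]
force: [0.2, 0.1, 0.3]
finger_gap: 0.0701
gripper_force: 0.0
```

Request:
jog_arm:
  series:
    - [42, [0, 0, 0], 0]
    - [42, [0, 0, 0], 0]
    - [42, [0, 0, 0], 0]
    - [42, [0, 0, 0], 0]
    - [42, [0, 0, 0], 0]
    - [42, [0, 0, 0], 0]
    - [42, [0, 0, 0], 0]

```text
t: 27.15
eef_pos: [0.484, -0.3204, 0.0404]
ee_rot: [1.931, 2.474, -0.0]
force: [-0.2, 1.0, 5.6]
finger_gap: 0.0467
gripper_force: 62.8
```

```bash
python3 avg.py
```

```text
[ 484.  -320.3   40.4] [0. 0. 0.] yaw 14.06 gap 0.047390207627026754 F [-0.1  0.6  5.7]
```

Request:
jog_arm:
  series:
    - [42, [0, 0, -3], 0]
    - [42, [0, 0, -10], 0]
    - [42, [0, 0, -30], 0]
    - [42, [0, 0, -70], 0]
    - [42, [0, 0, -110], 0]
    - [42, [0, 0, -110], 0]

```text
t: 28.05
eef_pos: [0.4864, -0.3223, 0.155]
ee_rot: [1.926, 2.468, -0.001]
force: [1.7, -1.1, -2.1]
finger_gap: 0.047
gripper_force: 62.3
```

```bash
python3 avg.py; python3 -c "
from h import *
print(to(439,-18,150,-19))"
```

```text
[ 482.9 -319.4  149. ] [1.1 0.9 1.8] yaw 14.06 gap 0.04728840124037128 F [-0.4  0.1 -1.8]
(array([302.1,  31.4,  -2. ]), np.float64(33.1))
```

Request:
jog_arm:
  series:
    - [42, [303, 30, -10], 33]
    - [42, [303, 30, -10], 33]
    - [42, [303, 30, -10], 33]
    - [42, [303, 30, -10], 33]
    - [42, [303, 30, -10], 33]
    - [42, [303, 30, -10], 33]
    - [42, [303, 30, -10], 33]
    - [42, [303, 30, -10], 33]

```text
t: 29.15
eef_pos: [0.4375, -0.017, 0.1581]
ee_rot: [-2.552, -1.83, 0.002]
force: [-1.1, -0.6, -1.6]
finger_gap: 0.0467
gripper_force: 62.2
```

Request:
jog_arm:
  series:
    - [42, [0, 0, 30], 0]
    - [42, [0, 0, 60], 0]
    - [42, [0, 0, 60], 0]
    - [42, [0, 0, 60], 0]
    - [42, [0, 0, 60], 0]

```text
t: 29.65
eef_pos: [0.4397, -0.0194, 0.0997]
ee_rot: [2.557, 1.824, 0.001]
force: [0.2, 0.5, -1.2]
finger_gap: 0.0466
gripper_force: 62.5
```

```bash
python3 avg.py; python3 -c "
from h import *
print(to(439.3,-18.3,42,-19))"
```

```text
[439.5 -18.8  99.8] [0.3 0.3 0.2] yaw -18.96 gap 0.0468498188974107 F [-0.1 -0.5 -1.5]
(array([ 0.3,  0.1, 57.5]), np.float64(0.1))
```

Request:
jog_arm:
  series:
    - [42, [0, 0, 25], 0]
    - [42, [0, 0, 45], 0]
    - [42, [0, 0, 54], 0]
    - [42, [0, 0, 58], 0]
    - [42, [0, 0, 59], 0]
    - [42, [0, 0, 59], 0]
    - [42, [0, 0, 59], 0]

```text
t: 30.65
eef_pos: [0.4392, -0.0185, 0.0405]
ee_rot: [2.556, 1.825, 0.001]
force: [0.4, -0.1, -1.4]
finger_gap: 0.047
gripper_force: 62.6
```

Request:
jog_arm:
  series:
    - [42, [0, 0, 1], 0]
    - [42, [0, 0, 1.5], 0]
    - [42, [0, 0, 1.5], 0]
    - [42, [0, 0, 1.5], 0]

```text
t: 31.05
eef_pos: [0.4387, -0.0184, 0.0385]
ee_rot: [2.556, 1.826, 0.0]
force: [-0.1, 0.6, -0.7]
finger_gap: 0.0466
gripper_force: 62.7
```

Request:
jog_arm:
  series:
    - [42, [0, 0, 1], 0]
    - [42, [0, 0, 1], 0]
    - [42, [0, 0, 1], 0]

```text
t: 31.35
eef_pos: [0.4387, -0.0184, 0.0384]
ee_rot: [2.556, 1.825, 0.001]
force: [-3.4, 1.3, 15.9]
finger_gap: 0.0466
gripper_force: 64.7
```

Request:
jog_arm:
  series:
    - [42, [0, 0, -0.5], 0]
    - [60, [0, 0, -0.5], 0]
    - [60, [0, 0, -0.5], 0]
    - [60, [0, 0, -0.5], 0]
    - [60, [0, 0, -0.5], 0]

```text
t: 31.85
eef_pos: [0.4385, -0.0184, 0.0377]
ee_rot: [-2.557, -1.826, 0.0]
force: [-0.1, 0.3, -0.2]
finger_gap: 0.0599
gripper_force: 0.0
```

Request:
jog_arm:
  series:
    - [62, [0, 0, -8], 0]
    - [62, [0, 0, -30], 0]
    - [70, [0, 0, -70], 0]
    - [85, [0, 0, -120], 0]
    - [85, [0, 0, -160], 0]
    - [85, [0, 0, -160], 0]
    - [85, [0, 0, -160], 0]
    - [85, [0, 0, -160], 0]

```text
t: 32.65
eef_pos: [0.4375, -0.0181, 0.1971]
ee_rot: [-2.556, -1.825, 0.002]
force: [-0.2, 0.1, 0.1]
finger_gap: 0.0848
gripper_force: 0.0
```

```bash
python3 cap.py p wrist scene side
python3 - <<'E'
from h import *
from bar import bar
import pickle
c=pickle.load(open("wrist_p.pkl","rb"))
print(proj(c,[.4396,-.0161,.080]))
for z in (80,44):
  for v in (120,150): print(z,v); bar(z,c,vmin=v)
print(to(487.5,-321,200,8))
E
```

```text
(array([437.34662647, -18.12888194, 196.49753793]), array([[ 3.24573810e-01,  9.45855091e-01, -3.16032383e-03],
       [ 9.45860222e-01, -3.24573826e-01,  5.22246269e-04],
       [-5.31789105e-04, -3.15873206e-03, -9.99994870e-01]]))
[276.57520104 196.03581662]
80 120
blob px (247, 143, 60, 132) c [434.3 -29.4] size [115.9  47.2] long axis 70.5
blob px (256, 98, 37, 42) c [457.7  43. ] size [30.6 28.1] long axis 71.1
80 150
blob px (249, 228, 54, 47) c [422.3 -62.9] size [44.2 45.3] long axis -20.2
blob px (248, 144, 58, 57) c [445.8   2.9] size [46.1 45.7] long axis 69.7
blob px (256, 98, 36, 41) c [457.4  43.5] size [29.8 27.3] long axis 71.1
44 120
blob px (247, 143, 60, 132) c [430.4 -41.1] size [130.8  53.2] long axis 70.5
blob px (256, 98, 37, 42) c [456.8  40.7] size [34.5 31.7] long axis 71.1
44 150
blob px (249, 228, 54, 47) c [416.8 -78.9] size [49.9 51.1] long axis -20.2
blob px (248, 144, 58, 57) c [443.4  -4.5] size [52.1 51.6] long axis 69.7
blob px (256, 98, 36, 41) c [456.5  41.3] size [33.7 30.8] long axis 71.1
(array([-270.2,  145.7,   -3.8]), np.float64(-26.9))
```

The top bar's end lies where it should, within about 2 mm. Now the carton.

Request:
jog_arm:
  series:
    - [85, [-270, 146, 0], -27]
    - [85, [-270, 146, 0], -27]
    - [85, [-270, 146, 0], -27]
    - [85, [-270, 146, 0], -27]
    - [85, [-270, 146, 0], -27]
    - [85, [-270, 146, 0], -27]
    - [85, [-270, 146, 0], -27]
    - [85, [-270, 146, 0], -27]

```text
t: 33.6
eef_pos: [0.4891, -0.3247, 0.1963]
ee_rot: [-2.063, -2.368, 0.001]
force: [-0.5, 0.1, -0.6]
finger_gap: 0.0852
gripper_force: 0.0
```

Request:
jog_arm:
  series:
    - [85, [0, 0, 0], 0]
    - [85, [0, 0, 0], 0]
    - [85, [0, 0, 0], 0]

```text
t: 33.9
eef_pos: [0.4887, -0.3195, 0.1976]
ee_rot: [-2.057, -2.373, -0.0]
force: [0.2, 0.7, 0.3]
finger_gap: 0.0851
gripper_force: 0.0
```

```bash
python3 avg.py
python3 - <<'E'
from h import *
c=env.capture("wrist"); cv2.imwrite("pics/q.png",c["img"]); h=cv2.cvtColor(c["img"],cv2.COLOR_BGR2HSV)
print(proj(c,[.4875,-.321,.046]))
for vm in (110,150,170):
  m=cv2.inRange(h,(0,0,vm),(180,70,255)); m=cv2.morphologyEx(m,cv2.MORPH_CLOSE,np.ones((9,9)))
  for k in cv2.findContours(m,0,1)[0]:
    if cv2.contourArea(k)<1500: continue
    P=np.array([ray(c,u,v,.046)[:2]*1000 for u,v in k[:,0]],np.float32); print(vm,"white",cv2.boundingRect(k),cv2.minAreaRect(P))
E
```

```text
[ 489.  -320.2  198. ] [0.1 0.4 0.1] yaw 8.12 gap 0.08483638474666294 F [ 0.1 -1.2  0.6]
[271.99229226 188.44120763]
110 white (253, 357, 140, 57) ((572.076904296875, -531.1575927734375), (77.19547271728516, 149.15908813476562), 85.97693634033203)
110 white (233, 108, 77, 152) ((486.6881103515625, -321.43304443359375), (67.02686309814453, 143.3961181640625), 7.941511154174805)
110 white (461, 82, 99, 71) ((680.864501953125, -230.03436279296875), (82.22050476074219, 58.760562896728516), 8.740283966064453)
110 white (52, 0, 85, 64) ((329.22955322265625, -212.42901611328125), (65.90077209472656, 45.693843841552734), 8.114152908325195)
150 white (254, 380, 129, 33) ((572.1709594726562, -554.7869873046875), (144.65867614746094, 42.66876220703125), 3.3890292644500732)
150 white (234, 110, 74, 149) ((486.41217041015625, -321.74432373046875), (64.35420227050781, 140.6585693359375), 7.939235687255859)
150 white (497, 84, 63, 68) ((696.2799072265625, -227.83193969726562), (49.36183166503906, 56.19145965576172), 6.019328594207764)
150 white (64, 0, 71, 46) ((332.2454528808594, -205.159423828125), (55.575862884521484, 32.15155029296875), 8.114142417907715)
170 white (255, 381, 127, 31) ((572.3356323242188, -555.145263671875), (142.78976440429688, 39.675052642822266), 3.679123640060425)
170 white (234, 110, 74, 148) ((486.31243896484375, -321.2650146484375), (63.93324661254883, 139.68896484375), 7.920825481414795)
170 white (500, 85, 60, 66) ((697.419189453125, -227.591064453125), (46.26362991333008, 54.508968353271484), 4.486403465270996)
```

Request:
jog_arm:
  series:
    - [85, [0, -4, 45], 0]
    - [85, [0, -4, 90], 0]
    - [85, [0, -4, 135], 0]
    - [85, [0, -4, 165], 0]
    - [85, [0, -4, 185], 0]
    - [85, [0, -4, 195], 0]
    - [85, [0, -4, 201], 0]
    - [85, [0, -4, 201], 0]

```text
t: 35.05
eef_pos: [0.4852, -0.3218, -0.0031]
ee_rot: [2.06, 2.372, -0.0]
force: [0.6, 0.1, 0.4]
finger_gap: 0.0849
gripper_force: 0.0
```

Request:
jog_arm:
  series:
    - [56, [0, 0, 0], 0]
    - [56, [0, 0, 0], 0]
    - [56, [0, 0, 0], 0]
    - [56, [0, 0, 0], 0]
    - [56, [0, 0, 0], 0]
    - [56, [0, 0, 0], 0]

```text
t: 35.65
eef_pos: [0.4861, -0.3224, -0.0016]
ee_rot: [2.058, 2.37, 0.0]
force: [0.2, 0.5, 6.3]
finger_gap: 0.063
gripper_force: 67.5
```

```bash
python3 avg.py
```

```text
[ 486.1 -322.4   -1.6] [0. 0. 0.] yaw 8.06 gap 0.06296307005331003 F [-0.4  0.1  6.9]
```

Run:
```python
from h import *
import pickle
k0=560/480
for n in "lnp":
  c=pickle.load(open(f"wrist_{n}.pkl","rb")); h=cv2.cvtColor(c["img"],cv2.COLOR_BGR2HSV)
  m=cv2.inRange(h,(0,0,110),(180,60,255)); m[:, :315]=0
  for k in cv2.findContours(m,0,1)[0]:
    if cv2.contourArea(k)<3000: continue
    hl=cv2.convexHull(k); P=np.array([ray(c,u,v,.009)[:2]*1000 for u,v in hl[:,0]],np.float32); print(n,cv2.boundingRect(k),cv2.minAreaRect(P))
c=pickle.load(open("wrist_l.pkl","rb"))
P=np.array([ray(c,u*k0,v*k0,.009)[:2]*1000 for u,v in [(297,87),(377,49),(414,184),(345,211)]]); print(P.round(),P.mean(0),np.linalg.norm(P-np.roll(P,-1,0),axis=1))
```

```text
l (345, 56, 141, 192) ((615.5785522460938, -4.3692169189453125), (94.34052276611328, 170.67034912109375), 2.927234411239624)
n (363, 56, 132, 188) ((615.5302124023438, -4.41461181640625), (94.78682708740234, 171.06759643554688), 3.0858867168426514)
p (374, 0, 138, 203) ((615.333984375, -4.688545227050781), (94.77314758300781, 169.94293212890625), 2.7973334789276123)
[[566.  76.]
 [657.  81.]
 [664. -86.]
 [576. -90.]] [615.90777896  -4.97392962] [ 91.37360844 167.16960645  88.27566988 165.93080333]
```

Request:
jog_arm:
  series:
    - [56, [0, 0, -3], 0]
    - [56, [0, 0, -10], 0]
    - [56, [0, 0, -30], 0]
    - [56, [0, 0, -70], 0]
    - [56, [0, 0, -110], 0]
    - [56, [0, 0, -110], 0]
    - [56, [0, 0, -110], 0]

```text
t: 36.65
eef_pos: [0.4853, -0.3219, 0.1077]
ee_rot: [2.058, 2.371, -0.0]
force: [-0.2, -0.2, -6.0]
finger_gap: 0.0628
gripper_force: 68.4
```

```bash
python3 avg.py; python3 -c "
from h import *
print(to(616,-8,108,3))"
```

```text
[ 483.8 -320.7  105.3] [0.2 0.2 0.4] yaw 8.06 gap 0.06287293506515676 F [-0.2  0.1 -5. ]
(array([291.3, 174.5,  -2.4]), np.float64(5.1))
```

Request:
jog_arm:
  series:
    - [56, [0, 0, -45], 0]
    - [56, [0, 0, -80], 0]
    - [56, [291, 174, -80], 5]
    - [56, [291, 174, -80], 5]
    - [56, [291, 174, -80], 5]
    - [56, [291, 174, -80], 5]
    - [56, [291, 174, -80], 5]
    - [56, [291, 174, -80], 5]

```text
t: 37.75
eef_pos: [0.6014, -0.0431, 0.1859]
ee_rot: [-2.161, -2.279, 0.002]
force: [1.0, 0.3, -3.8]
finger_gap: 0.0628
gripper_force: 70.5
```

```bash
python3 avg.py; python3 -c "
from h import *
print(to(615.6,-5.8,60,2.9))"
```

```text
[602.  -41.7 185.9] [1.4 3.8 0.1] yaw 3.23 gap 0.06268365098411495 F [ 0.3 -0.5 -5. ]
(array([ 39.2,  17.4, 125.9]), np.float64(0.2))
```

Request:
jog_arm:
  series:
    - [56, [38, 16, 0], 0]
    - [56, [38, 16, 30], 0]
    - [56, [38, 16, 70], 0]
    - [56, [38, 16, 100], 0]
    - [56, [38, 16, 120], 0]
    - [56, [38, 16, 130], 0]
    - [56, [38, 16, 130], 0]
    - [56, [38, 16, 130], 0]

```text
t: 38.85
eef_pos: [0.616, -0.0073, 0.0577]
ee_rot: [2.162, 2.278, 0.001]
force: [0.2, -0.3, -4.7]
finger_gap: 0.0628
gripper_force: 70.3
```

```bash
python3 avg.py; python3 -c "
from h import *
print(to(615.6,-5.8,20,2.9))"
```

```text
[616.4  -6.7  58.1] [0.2 0.2 0.2] yaw 3.05 gap 0.06270027101748113 F [ 0.  -0.1 -5.1]
(array([ 0.6, -0.4, 37.8]), np.float64(0.2))
```

Request:
jog_arm:
  series:
    - [56, [1, -1, 20], 0]
    - [56, [1, -1, 35], 0]
    - [56, [1, -1, 45], 0]
    - [56, [1, -1, 50], 0]
    - [56, [1, -1, 53], 0]
    - [56, [1, -1, 53], 0]
    - [56, [1, -1, 53], 0]

```text
t: 39.85
eef_pos: [0.6147, -0.0055, 0.0042]
ee_rot: [2.161, 2.28, 0.001]
force: [0.1, -0.0, -4.7]
finger_gap: 0.0629
gripper_force: 70.5
```

Request:
jog_arm:
  series:
    - [56, [0, 0, 1], 0]
    - [56, [0, 0, 2], 0]
    - [56, [0, 0, 2], 0]
    - [56, [0, 0, 2], 0]

```text
t: 40.25
eef_pos: [0.6148, -0.0055, 0.0025]
ee_rot: [2.161, 2.279, 0.001]
force: [-0.8, 0.5, 2.8]
finger_gap: 0.0628
gripper_force: 71.2
```

Request:
jog_arm:
  series:
    - [56, [0, 0, 1], 0]
    - [56, [0, 0, 1], 0]
    - [56, [0, 0, 1], 0]

```text
t: 40.55
eef_pos: [0.6148, -0.0055, 0.0024]
ee_rot: [2.16, 2.279, 0.001]
force: [-4.2, 1.1, 12.2]
finger_gap: 0.0626
gripper_force: 72.5
```

Request:
jog_arm:
  series:
    - [56, [0, 0, -0.5], 0]
    - [78, [0, 0, -0.5], 0]
    - [78, [0, 0, -0.5], 0]
    - [78, [0, 0, -0.5], 0]
    - [78, [0, 0, -0.5], 0]

```text
t: 41.05
eef_pos: [0.6143, -0.0054, 0.0012]
ee_rot: [-2.161, -2.28, 0.0]
force: [-0.2, -0.3, -1.0]
finger_gap: 0.0784
gripper_force: 0.0
```

Request:
jog_arm:
  series:
    - [80, [0, 0, -8], 0]
    - [80, [0, 0, -30], 0]
    - [80, [0, 0, -70], 0]
    - [80, [0, 0, -120], 0]
    - [80, [0, 0, -170], 0]
    - [80, [0, 0, -210], 0]
    - [80, [0, 0, -210], 0]
    - [80, [0, 0, -210], 0]

```text
t: 41.85
eef_pos: [0.615, -0.0055, 0.2131]
ee_rot: [2.159, 2.278, 0.003]
force: [0.0, 0.0, -0.9]
finger_gap: 0.0799
gripper_force: 0.0
```

```bash
python3 cap.py z wrist scene side
python3 - <<'E'
from h import *
import pickle
c=pickle.load(open("wrist_z.pkl","rb")); h=cv2.cvtColor(c["img"],cv2.COLOR_BGR2HSV)
m=cv2.inRange(h,(12,12,170),(40,70,255)); 
for lo in ((0,0,150),(10,10,150)):
  m=cv2.morphologyEx(cv2.inRange(h,lo,(40,70,255)),cv2.MORPH_CLOSE,np.ones((9,9)))
  for k in cv2.findContours(m,0,1)[0]:
    if cv2.contourArea(k)<3000: continue
    for z in (.009,.05):
      P=np.array([ray(c,u,v,z)[:2]*1000 for u,v in k[:,0]],np.float32); print(lo,z,cv2.boundingRect(k),cv2.minAreaRect(P))
s=pickle.load(open("scene_z.pkl","rb"))["img"]; d=pickle.load(open("side_z.pkl","rb"))["img"]
cv2.imwrite("pics/fin.png",np.vstack([np.hstack([cv2.resize(c["img"],(400,300)),cv2.resize(s,(400,300))]),np.hstack([cv2.resize(d[130:280,190:390],(400,300)),cv2.resize(s[180:310,215:388],(400,300))])]))
E
```

```text
(array([612.92036953,  -5.23255194, 209.70566673]), array([[-5.33840167e-02,  9.98568780e-01, -3.24614529e-03],
       [ 9.98573939e-01,  5.33853080e-02,  3.12391302e-04],
       [ 4.85240668e-04, -3.22483939e-03, -9.99994682e-01]]))
(0, 0, 150) 0.009 (228, 91, 94, 162) ((616.1754150390625, -7.3613433837890625), (92.86740112304688, 174.23728942871094), 2.8172504901885986)
(0, 0, 150) 0.05 (228, 91, 94, 162) ((615.503173828125, 2.1956787109375), (82.4632797241211, 154.71719360351562), 2.8172483444213867)
(10, 10, 150) 0.009 (229, 106, 88, 147) ((616.5059814453125, -14.413200378417969), (92.83454895019531, 160.11813354492188), 2.8172504901885986)
(10, 10, 150) 0.05 (229, 106, 88, 147) ((615.7967529296875, -4.066154479980469), (82.43416595458984, 142.17979431152344), 2.8172483444213867)
```

View pics/fin.png

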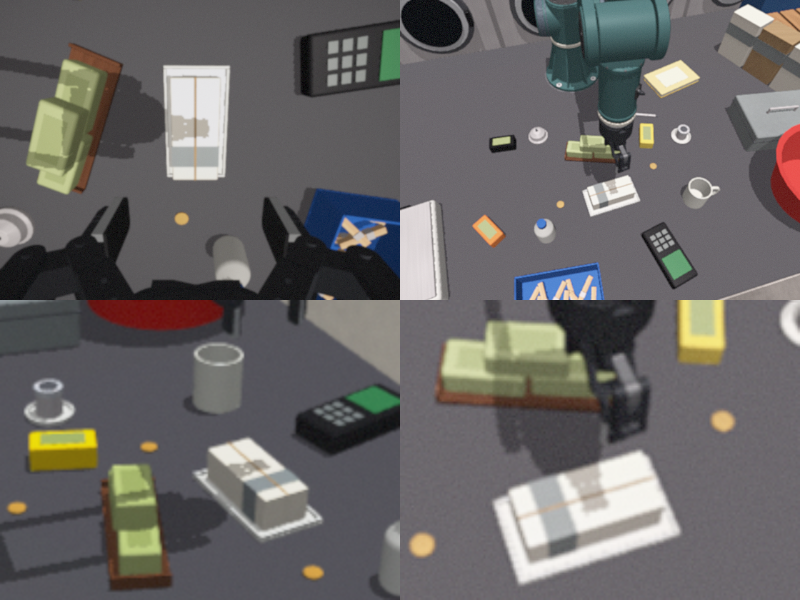

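The last picture shows everything in place:
- The carton sits square in the tray.
- The bars are in running bond, with the top one over the joint.
- The tin stands in its dish.
- The bottle and mug have not moved, and the arm is clear.

Handing in.

```bash
python3 -c "
from plant import env
print(env.sign_off())"
```

```text
the job is handed in; nothing more can be done
None
```

The job is handed in, with no verdict shown: tin upright in the dish, carton flat in the tray, both bars in running bond on the board (the lower one about 2 mm off the centre line), and the laid bar, bottle and mug left in place.

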